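Set up a still life for the drawing class

ROBOT

A 6-joint arm with a two-finger parallel gripper is mounted at the origin on the work surface. World frame = base frame: x ahead of the robot, y to its left, z up, the work surface at z = 0. Lengths are in m, angles in rad, forces in N, time in s.
With the tool pointing down it reaches from about 0.375 to 0.975 m from the base axis. Payload 3.8 kg.
Tool frame: the origin (TCP) lies midway between the tips of the shut fingers; the grasp point (between the pads) lies 19 mm behind it; z points along the fingers, y is the direction in which the jaws open and shut (so a half turn about z gives the same grasp; the last joint's range is limited). The gripper opens to 85 mm and grips with 20 to 120 N. Pads are 22 mm wide; open, the fingers measure 114 mm over their backs; the gripper's body (76 mm by 85 mm) begins 54 mm behind the grasp point. The pads swing forward as they close: fully open they stand 13 mm farther back than shut.
Start: joints at [1.258, 0.264, 1.604, -0, 1.274, -0.037], TCP at [0.184, 0.649, 0.231] pointing down, gripper open.
Joint ranges: [-2.63, 2.63], [-0.94, 2.18], [0.31, 2.57], [-1.31, 4.45], [0, 2.66], [-2.55, 2.55]. Speed limits (rad/s): [2.57, 2.57, 3.14, 3.14, 3.14, 3.14].

INTERFACE

Orientations are given as a rotation vector (axis times angle).
In Python, from workcell import readout, read_camera, camera_params, bot gives the robot as it stands.
- The arm moves only by the tool apply_moves, never from a script. Its argument "plan" is a list that holds one entry, the list of rows, each a list of 7 numbers: the shift along the tool's x, y, z each as a share of 1000 mm, from -1 to 1, then the turn, a rotation vector about the tool's x, y, z each as a share of pi rad, from -1 to 1, then the gripper command: -1 is fully open, 1 is shut, values between are in proportion. A call has exactly 8 rows; each row is the pose to reach, as a shift and turn from the pose commanded when the call began, along the tool's axes at that moment, turning the shorter way round; what a row does not reach only later rows make up. A row lasts 1/12 s, in which the tool goes at most 41.7 mm and 7.16 degrees, less where a joint would pass 70% of its speed; a pose out of reach is approached as far as the arm can. A call with a number of a shift or a turn outside -1 to 1 is refused whole. A call with a gripper value outside its range is refused whole. The fingers move at their own pace and stop on an object; "force" is the grip in N (left out, the last holds). Time passes only in rows, so rows that repeat a pose let the fingers close, or fill a call up. It gives the time, the measured TCP pose, the force and the opening at its end, in the units of the state.
- readout.read_state(): the state, without advancing time (a new reading comes with each control period).
- read_camera(name): name is "scene" or "top" or "wrist"; returns the picture (480x640x3 uint8, red, green, blue); there is no depth.
- camera_params(name): a dict with "fovy" (degrees; the focal length in pixels is half the picture's height over the tangent of half this angle, whatever the lens; pixels are square), "cx", "cy" (the principal point, pixels), "k1" (the pictures are not rectified: a ray, as slopes to the right and down, at radius r is drawn at 1 + k1 r^2 times it, then the intrinsics apply), "rvec" (rotation vector, rad) and "tvec" (3), from world to camera coordinates, as OpenCV has them; the wrist camera has in their place "hand_eye" (4x4, takes a point from camera to tool coordinates, whose origin is the TCP and whose axes are the flange's). Camera axes: x right, y down, z forward; pixel columns grow to the right and rows downward; lengths in m; the calibration is good to about 2 mm. A picture is of the moment at which its call begins: read the wrist's pose just before it. camera_params takes no time and is no camera call.
- bot.finish_job(): hands the job in, once; it reports no verdict.
The state is a dict: "time": time; "q": joint angles; "joint_vel": joint speeds; "joint_torque": joint torques, N m; "tool_pos": TCP position; "tcp_rot": TCP orientation; "wrist_force": force on the tool from outside, world axes, zero at the start; "torque": the same for the moment, N m; "width": opening from 0.0 (shut) to 1.0 (fully open).
Only numpy, scipy, OpenCV 4.12 (cv2) and the standard library are available. Lean on these libraries where they do the work, as an engineer would, in place of code of your own. Each camera call takes 0.05 s, during which the arm holds its last target.

TASK

Set up the still life on the wooden display board as seen facing its dark back rail: stand the white hexagonal prism upright midway between the jug and the square grey plinth, stand the white drum centred on the plinth, and the amber jar centred on the drum. Lay the white oblong block flat on the board straight in front of the prism, 10 cm from it centre to centre, its long side parallel to the rail. Leave the jug where it is.

Things in the scene. Friction and masses are not known exactly. Their poses are not given: they have to be found in the camera images.
- board: Fixed display board of light wood lying on the table, 260 mm (its x) by 340 mm (its y) by 12 mm thick, with a dark wooden rail 16 mm thick standing 30 mm above the board's upper face along its back edge (at the +x end). Origin: centre of its underside, on the table. Its +x points to the back (towards the rail), -x to the front, +y to the left of someone facing the rail, z up. It is turned by up to about 15 degrees.
- plinth: Fixed square grey-painted block on the board, 70 x 70 mm, 40 mm high. Origin: centre of its underside, on the board's upper face (12 mm above the table); axes parallel to the board's. It stands either to the left or to the right of the jug, level with it along the rail, 230 mm from it centre to centre.
- jug: White ceramic jug, loose, 0.8 kg, standing on the board: round, 86 mm at the widest, 125 mm high, with a handle towards the back rail that reaches 65 mm from its axis. Origin: on its axis at its underside. It stays where it is.
- prism_mid (a point): White plaster hexagonal prism standing upright on the newsprint sheet (2 mm thick): 64 mm tall, 44 mm across opposite flats (51 mm across corners). Point: its centre, 32 mm above its underside; z is its long axis (up), x is square to one pair of flats (the other pairs are at 60 and 120 degrees from it). About 0.11 kg.
- drum_mid (a point): White plaster drum, a short plain cylinder standing on the newsprint sheet: diameter 56 mm, 44 mm high. Point: its centre, 22 mm above its underside; z up. About 0.11 kg.
- jar_mid (a point): Small round amber glass jar with a black lid, standing on the newsprint sheet: diameter 48 mm, 60 mm high with the lid. Point: on its axis, 30 mm above its underside; z up. About 0.12 kg.
- block_mid (a point): White plaster oblong block lying flat on the newsprint sheet: 76 mm long (its x) by 34 mm wide (its y) by 34 mm high. Point: its centre, 17 mm above its underside. About 0.1 kg. A white cone and a white ball on a small foot, which are not needed, stand among these four things on the sheet, in two rows of three: rows about 135 mm apart in world x, things in a row about 115 mm apart in world y.
Mind the look-alikes: they are no part of the job. What is meant by the part that bears jar_mid is not green or pink, and is the smaller of those in its own colour.

How it is judged:
By the outcome, as a careful person would: the job done as asked, in the order asked, and still so for the second after the job is handed in, with the robot touching nothing.
It also fails if it takes over 120 s, if anything falls off the work surface, if the arm or the gripper's body presses on something with over 40 N, if the wrist force passes 120 N, or if a joint passes its speed limit or range.

## Working session

There is one attempt and no reset: what is moved stays moved. The work goes in short steps, Python scripts to look and compute and a tool call to move; the robot and the scene stay as the last step left them, time stands still between calls to the robot, and variables do not carry over. Pictures are saved under pics/ and viewed, and the job is handed in when it is done.

Besides the shell and the picture viewer there is one more tool, called in YAML: its name, and indented under it one key for each argument. apply_moves: Moves the arm, as the interface text tells. Shift numbers are shares of 1000 mm and turn numbers shares of pi rad, none past 1 either way. Its arguments: {"type":"object","properties":{"plan":{"type":"array","items":{"type":"array","items":{"type":"array","items":{"type":"number","minimum":-1,"maximum":1}}}},"force":{"type":"number"}},"required":["plan"]}

```bash
ls; mkdir -p pics; python3 - <<'E'
from workcell import readout, read_camera, camera_params, bot
import cv2
print(readout.read_state())
for n in ["scene","top","wrist"]:
    print(n,camera_params(n))
    cv2.imwrite(f"pics/{n}0.png",read_camera(n)[:,:,::-1])
E
```

```text
pics
{'time': 0.0, 'q': array([ 1.25807384e+00,  2.64773182e-01,  1.60536831e+00,  9.11710995e-06,
        1.27367650e+00, -3.69239189e-02]), 'joint_vel': array([-0.00045478,  0.0009222 ,  0.00090315, -0.00112449, -0.00068099,
        0.00118805]), 'joint_torque': array([-1.08584380e-03, -5.15105438e+01, -3.67321265e+01, -1.87051201e-04,
        1.25105929e-02,  5.86309774e-07]), 'tool_pos': array([0.1836056 , 0.64880068, 0.22995159]), 'tcp_rot': array([-0.43180116, -3.11137503,  0.00343945]), 'wrist_force': array([0.34309046, 0.56648354, 0.28850233]), 'torque': array([ 0.00644812, -0.05746933,  0.01444505]), 'width': 0.99779107801709}
scene {'fovy': 48.633411793046285, 'cx': 316.86431533821025, 'cy': 246.97170036207947, 'k1': 0.021308166884675798, 'rvec': array([ 1.98877866,  1.18862962, -0.55450788]), 'tvec': array([-0.16117439, -0.22983444,  1.41397235])}
top {'fovy': 47.99762097310328, 'cx': 325.29950735353884, 'cy': 243.6207388163875, 'k1': -0.1088122865756656, 'rvec': array([ 2.0629736 , -2.16264523,  0.2225701 ]), 'tvec': array([-0.0590943 ,  0.45829884,  1.24725548])}
wrist {'fovy': 63.063436543917696, 'cx': 321.33441263944104, 'cy': 232.1262035084244, 'k1': 0.023422194589834116, 'hand_eye': array([[ 3.22956467e-04, -9.55119092e-01, -2.96221904e-01,
         7.52702889e-02],
       [ 9.99999823e-01,  4.56244383e-04, -3.80833792e-04,
        -5.31776386e-05],
       [ 4.98891206e-04, -2.96221729e-01,  9.55119070e-01,
        -1.42442234e-01],
       [ 0.00000000e+00,  0.00000000e+00,  0.00000000e+00,
         1.00000000e+00]])}
```

View pics/scene0.png

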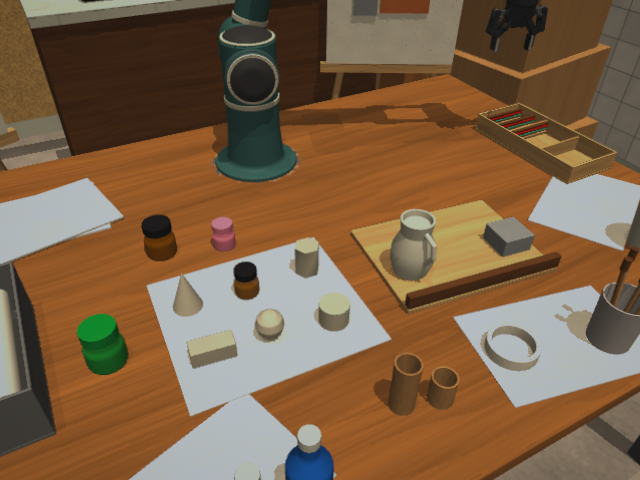

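View pics/top0.png

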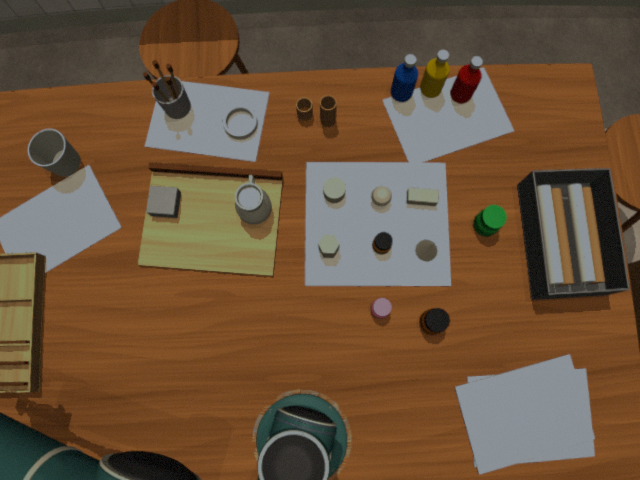

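View pics/wrist0.png

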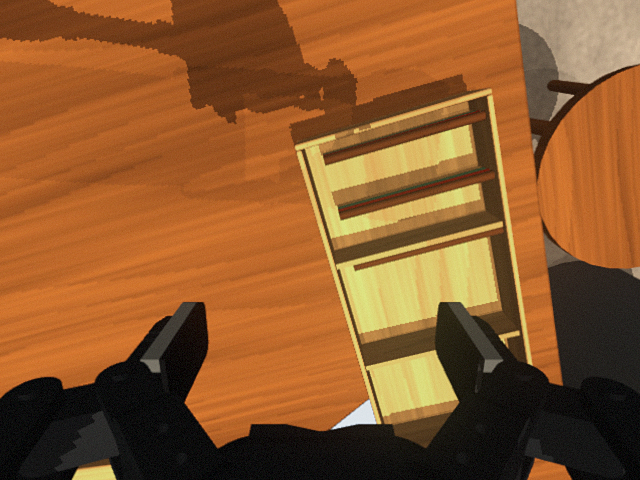

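```bash
cat > h.py <<'E'
from workcell import readout, read_camera, camera_params, bot
import cv2, numpy as np
from scipy.spatial.transform import Rotation as R
def KD(n):
    p=camera_params(n); f=240/np.tan(np.radians(p['fovy'])/2)
    return np.array([[f,0,p['cx']],[0,f,p['cy']],[0,0,1.]]), np.array([p['k1'],0,0,0,0.]), p
def cam(n,st=None):
    K,D,p=KD(n)
    if n=='wrist':
        T=np.eye(4);T[:3,:3]=R.from_rotvec(st['tcp_rot']).as_matrix();T[:3,3]=st['tool_pos']
        C=T@p['hand_eye']; Rwc=C[:3,:3]; o=C[:3,3]
    else:
        Rm=R.from_rotvec(p['rvec']).as_matrix(); Rwc=Rm.T; o=-Rm.T@p['tvec']
    return K,D,Rwc,o
def rays(c,px):
    K,D,Rwc,o=c
    u=cv2.undistortPoints(np.array(px,float).reshape(-1,1,2),K,D).reshape(-1,2)
    d=np.c_[u,np.ones(len(u))]@Rwc.T
    return o,d/np.linalg.norm(d,axis=1,keepdims=True)
def onplane(c,px,z):
    o,d=rays(c,px); return o+d*((z-o[2])/d[:,2])[:,None]
def proj(c,P):
    K,D,Rwc,o=c; rv=cv2.Rodrigues(Rwc.T)[0]; t=-Rwc.T@o
    return cv2.projectPoints(np.array(P,float).reshape(-1,1,3),rv,t,K,D)[0].reshape(-1,2)
def tri(c1,p1,c2,p2):
    o1,d1=rays(c1,[p1]);o2,d2=rays(c2,[p2]);d1=d1[0];d2=d2[0]
    A=np.c_[d1,-d2];s=np.linalg.lstsq(A,o2-o1,rcond=None)[0]
    a=o1+s[0]*d1;b=o2+s[1]*d2
    return (a+b)/2,np.linalg.norm(a-b)
E
python3 - <<'E'
from h import *
a=cv2.imread('pics/top0.png');b=cv2.imread('pics/scene0.png')
cv2.imwrite('pics/top_sheet.png',cv2.resize(a[155:340,295:520],None,fx=3.5,fy=3.2*3.5/3.5,interpolation=cv2.INTER_CUBIC))
cv2.imwrite('pics/top_board.png',cv2.resize(a[150:290,130:295],None,fx=4,fy=4,interpolation=cv2.INTER_CUBIC))
c=cam('top')
for n,p,z in [('prism',(329,241),.066),('drum',(334,186),.046),('jar',(383,239),.062),('block',(423,195),.036),('ball',(382,195),.05),('cone',(426,250),.002),('bigamber',(435,318),.09),('plinth',(163,201),.052),('jug',(250,197),.137)]:
    print(n,onplane(c,[p],z)[0].round(3))
print(np.c_[onplane(c,[(150,164),(282,172),(281,180),(149,172),(140,265),(274,275)],.012)].round(3))
E
```

```text
prism [ 0.457 -0.09   0.066]
drum [ 0.599 -0.109  0.046]
jar [ 0.457 -0.218  0.062]
block [ 0.569 -0.329  0.036]
ball [ 0.569 -0.225  0.05 ]
cone [ 0.436 -0.331  0.002]
bigamber [ 0.262 -0.321  0.09 ]
plinth [0.58  0.314 0.052]
jug [0.553 0.087 0.137]
[[0.694 0.362 0.012]
 [0.654 0.021 0.012]
 [0.633 0.024 0.012]
 [0.673 0.364 0.012]
 [0.43  0.381 0.012]
 [0.39  0.048 0.012]]
```

View pics/top_sheet.png

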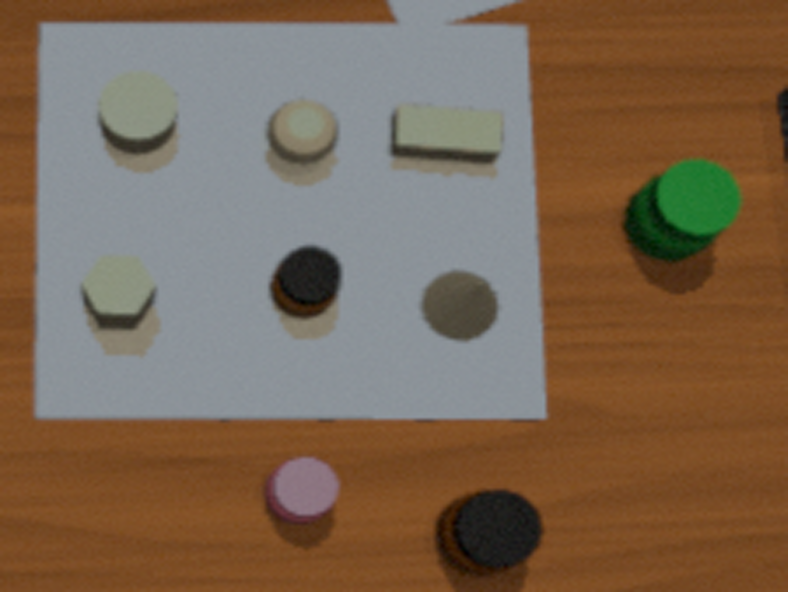

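View pics/top_board.png

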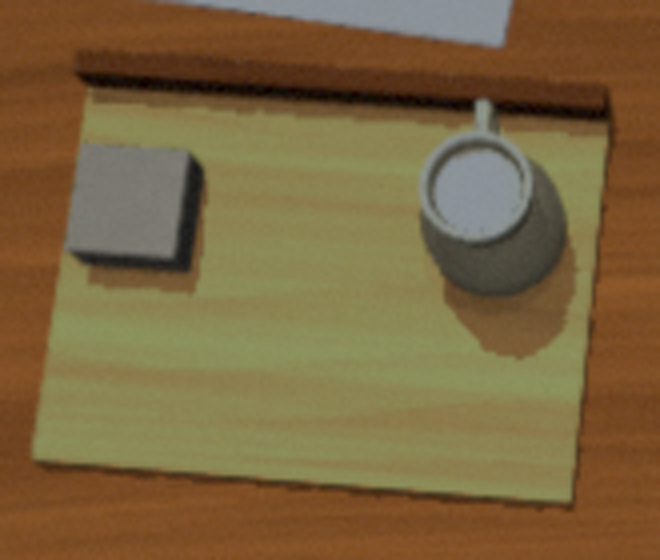

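Top picture: the jar candidates are the small amber one at (383,242) on the sheet, a large amber one at (435,320), a green one at (490,220) and a pink one at (381,308). Excluding green and pink and taking the smaller amber leaves (383,242), which the enlarged crop confirms. The plinth is at (163,201), left of the jug at (250,200), and the rail is along the top edge. The prism is at (329,241), the drum at (334,186) and the block at (423,195). Next I'll take wrist views.

```bash
cat >> h.py <<'E'
def delta(pos,ang,prt=True):
    """shift+turn numbers (tool axes) from present measured pose to tool-down pose with tool x at world angle ang deg"""
    st=readout.read_state(); R0=R.from_rotvec(st['tcp_rot'])
    a=np.radians(ang); x=np.array([np.cos(a),np.sin(a),0]); z=np.array([0,0,-1.]); y=np.cross(z,x)
    Rt=R.from_matrix(np.c_[x,y,z])
    s=R0.inv().apply(np.array(pos)-st['tool_pos']); t=(R0.inv()*Rt).as_rotvec()/np.pi
    if prt: print('shift',s.round(4),'turn',t.round(4),'rows',round(np.linalg.norm(s)/.0417,1),round(np.linalg.norm(t)*180/7.16,1))
    return s,t
E
python3 - <<'E'
from h import *
delta([.52,.24,.33],83.2)
E
```

```text
shift [-0.435  -0.3021 -0.0993] turn [-5.0e-04  4.0e-04  4.5e-01] rows 12.9 11.3
```

apply_moves:
  plan:
    - [[-0.435, -0.302, -0.099, 0, 0, 0.45, -1], [-0.435, -0.302, -0.099, 0, 0, 0.45, -1], [-0.435, -0.302, -0.099, 0, 0, 0.45, -1], [-0.435, -0.302, -0.099, 0, 0, 0.45, -1], [-0.435, -0.302, -0.099, 0, 0, 0.45, -1], [-0.435, -0.302, -0.099, 0, 0, 0.45, -1], [-0.435, -0.302, -0.099, 0, 0, 0.45, -1], [-0.435, -0.302, -0.099, 0, 0, 0.45, -1]]
  force: 40

```text
time: 0.82
tool_pos: [0.3926, 0.3946, 0.2927]
tcp_rot: [-1.878, -2.518, 0.0]
wrist_force: [0.8, -0.1, 0.4]
width: 1.002
```

```bash
python3 - <<'E'
from h import *
delta([.52,.24,.33],83.2)
E
```

```text
shift [-0.1845  0.0781 -0.0373] turn [-0.      0.      0.1298] rows 4.9 3.3
```

apply_moves:
  plan:
    - [[-0.18, 0.078, -0.037, 0, 0, 0.12, -1], [-0.18, 0.078, -0.037, 0, 0, 0.12, -1], [-0.18, 0.078, -0.037, 0, 0, 0.12, -1], [-0.18, 0.078, -0.037, 0, 0, 0.12, -1], [-0.18, 0.078, -0.037, 0, 0, 0.12, -1], [-0.18, 0.078, -0.037, 0, 0, 0.12, -1], [-0.18, 0.078, -0.037, 0, 0, 0.12, -1], [-0.18, 0.078, -0.037, 0, 0, 0.12, -1]]

```text
time: 1.48
tool_pos: [0.5184, 0.2469, 0.329]
tcp_rot: [-2.311, -2.127, 0.001]
wrist_force: [-0.1, 0.3, 0.1]
width: 1.0
```

```bash
python3 - <<'E'
from h import *
import pickle
st=readout.read_state();im=read_camera('wrist')
pickle.dump((st,im),open('w1.pkl','wb'));cv2.imwrite('pics/w1.png',im[:,:,::-1])
delta([.5,.12,.36],83.2)
print(st['tool_pos'],st['joint_vel'].round(4))
E
```

```text
shift [-0.1284 -0.0076 -0.0311] turn [-0.0005  0.      0.0118] rows 3.2 0.3
[0.51838782 0.24692957 0.32895181] [ 0.028  -0.0012  0.0083 -0.0016 -0.     -0.0008]
```

View pics/w1.png

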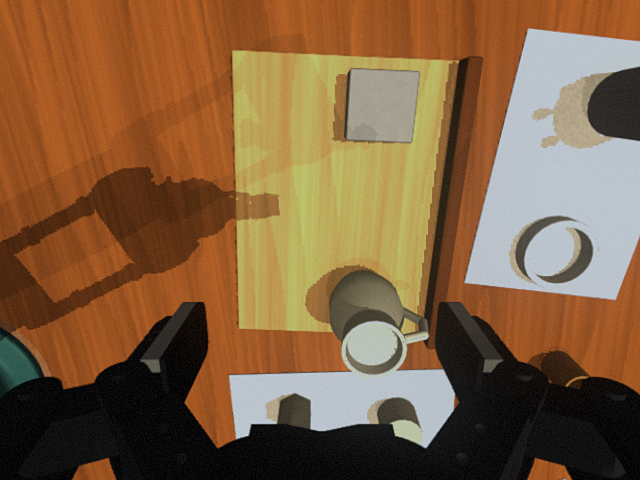

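Wrist view 1 shows the plinth top at (383,106), the jug's mouth at (375,347), the rail along column ~460 and the board's left and front edges. A second place comes next.

apply_moves:
  plan:
    - [[-0.13, 0.0, -0.03, 0, 0, 0.01, -1], [-0.13, 0.0, -0.03, 0, 0, 0.01, -1], [-0.13, 0.0, -0.03, 0, 0, 0.01, -1], [-0.13, 0.0, -0.03, 0, 0, 0.01, -1], [-0.13, 0.0, -0.03, 0, 0, 0.01, -1], [-0.13, 0.0, -0.03, 0, 0, 0.01, -1], [-0.13, 0.0, -0.03, 0, 0, 0.01, -1], [-0.13, 0.0, -0.03, 0, 0, 0.01, -1]]

```text
time: 2.2
tool_pos: [0.5078, 0.119, 0.3586]
tcp_rot: [-2.34, -2.094, 0.001]
wrist_force: [0.4, -0.5, -0.4]
width: 0.999
```

```bash
python3 - <<'E'
from h import *
import pickle
st=readout.read_state();im=read_camera('wrist')
pickle.dump((st,im),open('w2.pkl','wb'));cv2.imwrite('pics/w2.png',im[:,:,::-1])
delta([.51,-.18,.33],83.2)
print(st['tool_pos'],st['joint_vel'].round(4))
E
```

```text
shift [-0.2968  0.0353  0.0286] turn [-0.0005  0.      0.0024] rows 7.2 0.1
[0.5078096  0.11901034 0.35863077] [-0.0022  0.0041 -0.0023 -0.0034  0.0018 -0.0024]
```

View pics/w2.png

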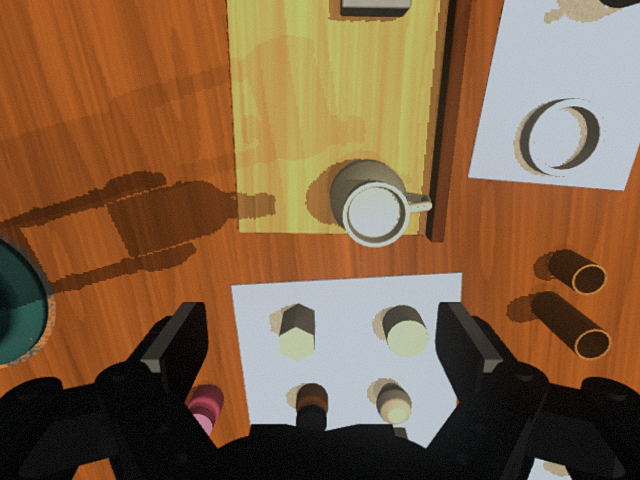

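Wrist view 2 shows the jug's mouth at (376,214), the near plinth edge at the top at (375,8), the prism top at (297,345) and the drum top at (407,337). I'll move on over the sheet.

apply_moves:
  plan:
    - [[-0.297, 0.035, 0.028, 0, 0, 0.0, -1], [-0.297, 0.035, 0.028, 0, 0, 0.0, -1], [-0.297, 0.035, 0.028, 0, 0, 0.0, -1], [-0.297, 0.035, 0.028, 0, 0, 0.0, -1], [-0.297, 0.035, 0.028, 0, 0, 0.0, -1], [-0.297, 0.035, 0.028, 0, 0, 0.0, -1], [-0.297, 0.035, 0.028, 0, 0, 0.0, -1], [-0.297, 0.035, 0.028, 0, 0, 0.0, -1]]

```text
time: 2.92
tool_pos: [0.509, -0.1862, 0.3298]
tcp_rot: [-2.347, -2.088, 0.005]
wrist_force: [0.2, 0.3, -0.3]
width: 0.997
```

```bash
python3 - <<'E'
from h import *
import pickle
st=readout.read_state();im=read_camera('wrist')
pickle.dump((st,im),open('w3.pkl','wb'));cv2.imwrite('pics/w3.png',im[:,:,::-1])
delta([.48,-.19,.25],83.2)
print(st['tool_pos'],st['joint_vel'].round(4))
E
```

```text
shift [-0.0081 -0.0282  0.08  ] turn [-0.0007  0.0003  0.0006] rows 2.0 0.0
[ 0.50901772 -0.18617681  0.3298487 ] [-0.1179  0.0525 -0.0411  0.0667  0.017  -0.1025]
```

View pics/w3.png

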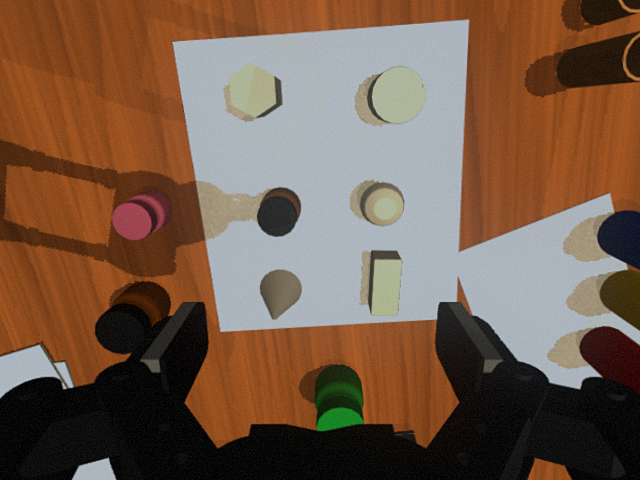

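Wrist view 3 shows the sheet: prism (254,92), drum (398,95), small amber jar with black lid (279,212), block (386,282). The arm was still settling, so I'll take another settled view from a lower place.

apply_moves:
  plan:
    - [[-0.008, -0.028, 0.06, 0, 0, 0.0, -1], [-0.008, -0.028, 0.06, 0, 0, 0.0, -1], [-0.008, -0.028, 0.06, 0, 0, 0.0, -1], [-0.008, -0.028, 0.06, 0, 0, 0.0, -1], [-0.008, -0.028, 0.06, 0, 0, 0.0, -1], [-0.008, -0.028, 0.06, 0, 0, 0.0, -1], [-0.008, -0.028, 0.06, 0, 0, 0.0, -1], [-0.008, -0.028, 0.06, 0, 0, 0.0, -1]]

```text
time: 3.63
tool_pos: [0.4821, -0.1865, 0.2733]
tcp_rot: [2.341, 2.091, 0.002]
wrist_force: [0.4, 0.1, 0.8]
width: 1.001
```

```bash
python3 - <<'E'
from h import *
import pickle
st=readout.read_state();im=read_camera('wrist')
pickle.dump((st,im),open('w4.pkl','wb'));cv2.imwrite('pics/w4.png',im[:,:,::-1])
print(st['tool_pos'],st['joint_vel'].round(4))
E
```

```text
[ 0.48205083 -0.18649047  0.27328961] [-0.0068  0.0019  0.0126 -0.0023 -0.0013 -0.0028]
```

View pics/w4.png

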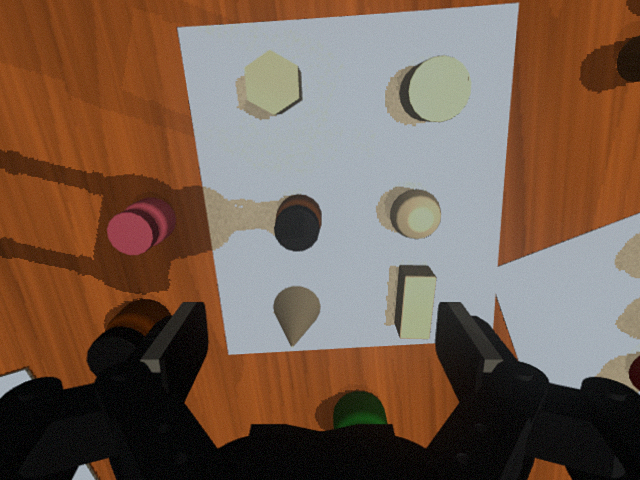

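```bash
cat > m.py <<'E'
from h import *
import pickle
w3,i3=pickle.load(open('w3.pkl','rb'));w4,i4=pickle.load(open('w4.pkl','rb'))
top=cv2.imread('pics/top0.png')[:,:,::-1]
for im,pts in [(i3,[(254,92),(398,95),(279,215),(388,285),(300,50)]),(i4,[(272,82),(440,88),(298,228),(417,308),(300,50)]),(top,[(329,241),(334,186),(383,239),(423,195),(350,210),(163,201)])]:
    print([im[y,x].tolist() for x,y in pts])
E
python3 m.py
```

```text
[[172, 172, 139], [171, 178, 155], [44, 46, 48], [178, 188, 151], [171, 182, 190]]
[[165, 165, 128], [168, 177, 151], [39, 39, 36], [164, 172, 134], [165, 174, 176]]
[[139, 146, 126], [141, 147, 129], [30, 29, 26], [139, 146, 123], [139, 145, 151], [121, 119, 111]]
```

```bash
cat > m.py <<'E'
from h import *
import pickle
w3,i3=pickle.load(open('w3.pkl','rb'));w4,i4=pickle.load(open('w4.pkl','rb'))
top=cv2.imread('pics/top0.png')[:,:,::-1]
def mask(im,p,tol,hsv=False):
    b=cv2.bilateralFilter(np.ascontiguousarray(im),9,25,5).astype(int)
    x,y=p
    ref=np.median(b[y-4:y+5,x-4:x+5].reshape(-1,3),0)
    m=(np.abs(b-ref).max(2)<tol).astype(np.uint8)
    n,l=cv2.connectedComponents(m,connectivity=4)
    m=(l==l[y,x]).astype(np.uint8)
    m=cv2.morphologyEx(m,cv2.MORPH_CLOSE,np.ones((3,3)));m=cv2.morphologyEx(m,cv2.MORPH_OPEN,np.ones((3,3)))
    c=max(cv2.findContours(m,cv2.RETR_EXTERNAL,cv2.CHAIN_APPROX_NONE)[0],key=cv2.contourArea)
    M=cv2.moments(c)
    return c,np.array([M['m10']/M['m00'],M['m01']/M['m00']]),M['m00']
if __name__=='__main__':
    C={'w3':cam('wrist',w3),'w4':cam('wrist',w4),'top':cam('top')}
    I={'w3':i3,'w4':i4,'top':top}
    S={'prism':{'w3':(254,92),'w4':(272,82),'top':(329,241)},'drum':{'w3':(398,95),'w4':(440,88),'top':(334,186)},
       'jar':{'w3':(278,215),'w4':(296,230),'top':(383,240)},'block':{'w3':(388,288),'w4':(417,310),'top':(423,195)}}
    out={k:v[:,:,::-1].copy() for k,v in I.items()}
    hh={'prism':.066,'drum':.046,'jar':.062,'block':.036}
    for o in S:
        cen={}
        for v in S[o]:
            c,ce,A=mask(I[v],S[o][v],22); cen[v]=ce
            cv2.drawContours(out[v],[c],-1,(0,0,255),1)
            P=onplane(C[v],c.reshape(-1,2),hh[o])[:,:2]*1000
            r=cv2.minAreaRect(P.astype(np.float32)); (ex,ey),er=cv2.minEnclosingCircle(P.astype(np.float32))
            print(o,v,'px',ce.round(1),'plane',(onplane(C[v],[ce],hh[o])[0]*1000).round(1),'rect',np.round(r[0],1),np.round(r[1],1),round(r[2],1),'circ',round(ex,1),round(ey,1),round(er,1))
        for a,b in [('w3','w4'),('w4','top'),('w3','top')]:
            p,g=tri(C[a],cen[a],C[b],cen[b]); print('   tri',a,b,(p*1000).round(1),'gap',round(g*1000,2))
    for v in out: cv2.imwrite(f'pics/seg_{v}.png',out[v])
E
python3 m.py
```

```text
prism w3 px [249.5  91.7] plane [449.9 -86.5  66. ] rect [449.6 -86.2] [48.7 50. ] 86.5 circ 449.3 -87.9 28.5
prism w4 px [268.8  82.6] plane [450.4 -85.   66. ] rect [448.4 -84.9] [48.  52.5] 83.7 circ 449.0 -87.4 29.2
prism top px [328.2 242.4] plane [453.8 -87.5  66. ] rect [454.2 -87.4] [48.6 48.4] 46.2 circ 452.3 -87.0 27.0
   tri w3 w4 [452.4 -86.9  82.3] gap 1.35
   tri w4 top [451.5 -86.6  77.8] gap 1.56
   tri w3 top [451.6 -87.3  76.5] gap 0.24
drum w3 px [398.8  94.5] plane [ 598.  -105.7   46. ] rect [ 598.1 -106.4] [54.6 54.7] 52.7 circ 597.1 -106.6 28.4
drum w4 px [439.9  88.1] plane [ 597.8 -105.2   46. ] rect [ 598.  -106.1] [53.9 54.8] 41.8 circ 597.4 -105.9 28.2
drum top px [333.9 186.1] plane [ 598.9 -108.6   46. ] rect [ 599.4 -108.9] [64.1 56.8] 87.3 circ 595.7 -108.1 34.5
   tri w3 w4 [ 598.4 -105.4   43.9] gap 0.58
   tri w4 top [ 579.6 -106.5  107. ] gap 1.04
   tri w3 top [ 595.4 -107.1   58. ] gap 2.45
jar w3 px [276.8 215.5] plane [ 456.9 -214.1   62. ] rect [ 457.  -214.5] [44.5 41.6] 60.9 circ 456.7 -214.4 22.4
jar w4 px [296.5 227.4] plane [ 456.4 -213.6   62. ] rect [ 456.8 -214.2] [44.6 41.5] 81.6 circ 456.4 -214.1 22.5
jar top px [382.7 241.6] plane [ 450.5 -217.2   62. ] rect [ 450.7 -216.7] [40.6 41.6] 86.2 circ 450.9 -217.5 22.1
   tri w3 w4 [ 455.4 -216.6   52. ] gap 0.09
   tri w4 top [ 454.5 -219.4   42.3] gap 0.15
   tri w3 top [ 454.2 -219.    43.5] gap 0.61
block w3 px [386.2 287.2] plane [ 572.2 -325.6   36. ] rect [ 572.  -326.8] [74.2 32.9] 82.4 circ 572.0 -326.8 40.1
block w4 px [417.7 307.3] plane [ 572.1 -325.2   36. ] rect [ 571.9 -326.7] [74.7 32.7] 82.4 circ 571.8 -326.7 39.8
block top px [423.9 194. ] plane [ 571.5 -331.1   36. ] rect [ 571.6 -331.3] [76.  34.7] 82.9 circ 572.8 -331.4 40.4
   tri w3 w4 [ 572.5 -326.5   33.9] gap 0.26
   tri w4 top [ 575.9 -334.2   20.3] gap 0.72
   tri w3 top [ 574.9 -333.4   21.5] gap 2.17
```

View pics/seg_w4.png

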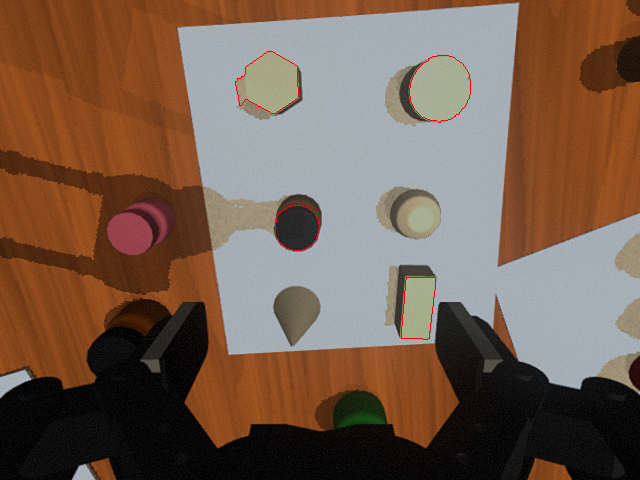

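The drum, block and jar lid segment well, and two-view heights of about 44, 34 and 52 mm roughly match 46, 36 and 62. The prism mask leaks into a shadow, so I'll tighten it, then measure the board, plinth and jug.

```bash
cat > m2.py <<'E'
from m import *
C={'w3':cam('wrist',w3),'w4':cam('wrist',w4),'top':cam('top')}
cen={}
for v,im,p in [('w3',i3,(258,90)),('w4',i4,(275,80)),('top',top,(329,240))]:
  for tol in (12,15):
    c,ce,A=mask(im,p,tol); h=cv2.convexHull(c); pl=cv2.approxPolyDP(h,3.5,True).reshape(-1,2)
    P=onplane(C[v],pl,.066)*1000
    q=onplane(C[v],h.reshape(-1,2),.066)[:,:2].astype(np.float32)*1000
    print(v,tol,A,ce.round(1),'n',len(pl),P[:,:2].mean(0).round(1),(onplane(C[v],[ce],.066)[0]*1000).round(1))
    print('   sides',[(round(np.linalg.norm(P[i]-P[i-1]),1),round(np.degrees(np.arctan2(*(P[i]-P[i-1])[[1,0]]))%60,1)) for i in range(len(P))])
    cen[v]=ce
for a,b in [('w3','w4'),('w4','top'),('w3','top')]:
    p,g=tri(C[a],cen[a],C[b],cen[b]); print('   tri',a,b,(p*1000).round(1),'gap',round(g*1000,2))
E
python3 m2.py
python3 - <<'E'
from h import *
import pickle
for k in ('w1','w2'):
    im=pickle.load(open(f'{k}.pkl','rb'))[1][:,:,::-1]
    cv2.imwrite(f'pics/{k}_c.png',cv2.resize(im[0:400,215:490],None,fx=2,fy=1.5 if 0 else 2,interpolation=cv2.INTER_CUBIC)[:600] if k=='w2' else cv2.resize(im[40:200,220:490],None,fx=2.9,fy=2.9,interpolation=cv2.INTER_CUBIC))
E
```

```text
w3 12 1096.5 [259.2  91.5] n 6 [458.7 -85.9] [459.3 -87.5  66. ]
   sides [(np.float64(5.9), np.float64(2.1)), (np.float64(18.2), np.float64(24.4)), (np.float64(24.6), np.float64(23.4)), (np.float64(24.6), np.float64(23.2)), (np.float64(10.8), np.float64(15.7)), (np.float64(39.0), np.float64(11.3))]
w3 15 1652.5 [252.9  89.8] n 7 [450.7 -87.9] [453.5 -85.3  66. ]
   sides [(np.float64(17.9), np.float64(26.4)), (np.float64(26.0), np.float64(33.6)), (np.float64(23.7), np.float64(25.9)), (np.float64(24.2), np.float64(26.3)), (np.float64(11.9), np.float64(44.4)), (np.float64(19.6), np.float64(3.9)), (np.float64(19.5), np.float64(10.6))]
w4 12 2478.5 [271.2  82.2] n 6 [452.  -84.5] [452.4 -84.9  66. ]
   sides [(np.float64(22.2), np.float64(26.4)), (np.float64(23.8), np.float64(29.7)), (np.float64(25.7), np.float64(29.9)), (np.float64(23.7), np.float64(26.5)), (np.float64(28.2), np.float64(24.8)), (np.float64(22.5), np.float64(20.1))]
w4 15 2531.5 [270.9  82.1] n 6 [452.1 -84.9] [452.1 -84.8  66. ]
   sides [(np.float64(22.2), np.float64(26.4)), (np.float64(26.6), np.float64(28.8)), (np.float64(24.0), np.float64(24.5)), (np.float64(23.7), np.float64(26.5)), (np.float64(29.4), np.float64(27.8)), (np.float64(23.4), np.float64(15.9))]
top 12 242.0 [328.3 243.5] n 4 [450.5 -87.5] [451.2 -87.6  66. ]
   sides [(np.float64(28.6), np.float64(32.2)), (np.float64(36.3), np.float64(57.1)), (np.float64(26.0), np.float64(27.3)), (np.float64(33.9), np.float64(1.4))]
top 15 253.0 [328.4 243.3] n 5 [450.7 -90.7] [451.6 -87.9  66. ]
   sides [(np.float64(32.3), np.float64(44.8)), (np.float64(20.7), np.float64(32.1)), (np.float64(23.7), np.float64(33.6)), (np.float64(26.0), np.float64(27.3)), (np.float64(29.9), np.float64(11.1))]
   tri w3 w4 [449.7 -83.5  43.2] gap 0.75
   tri w4 top [451.8 -86.4  67. ] gap 3.08
   tri w3 top [452.6 -86.5  62.6] gap 2.93
```

View pics/w1_c.png

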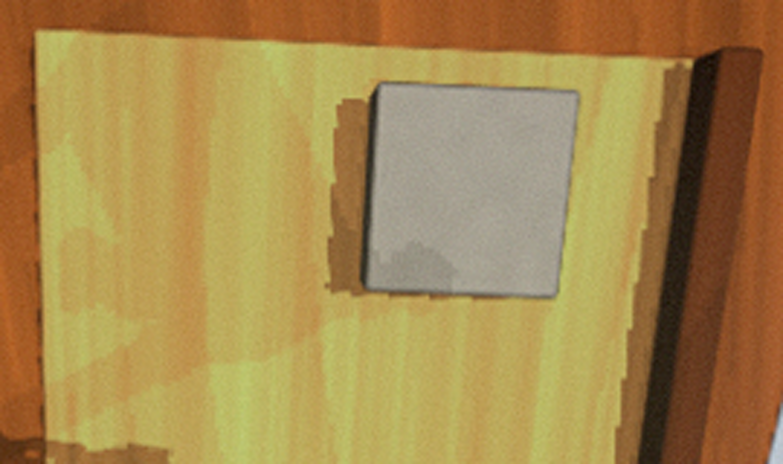

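View pics/w2_c.png

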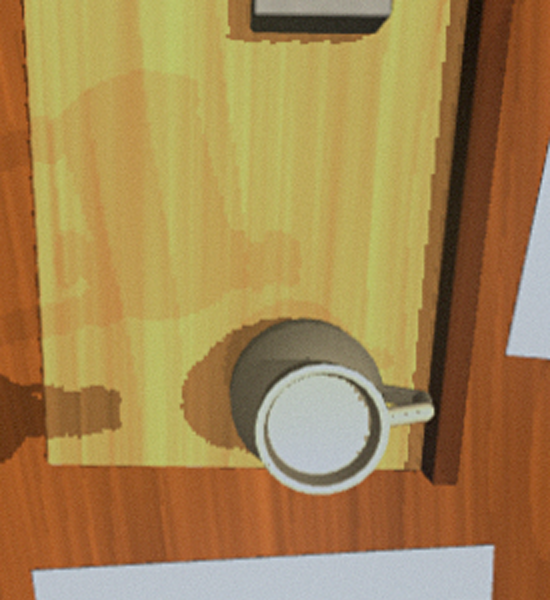

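```bash
python3 - <<'E'
from h import *
import pickle
s1,i1=pickle.load(open('w1.pkl','rb'));s2,i2=pickle.load(open('w2.pkl','rb'))
cv2.imwrite('pics/jug1.png',cv2.resize(i1[255:385,300:440,::-1],None,fx=4.5,fy=4.5,interpolation=cv2.INTER_CUBIC))
C1,C2,T=cam('wrist',s1),cam('wrist',s2),cam('top')
pl=onplane(C1,[(351.0,69.0),(419.7,71.7),(411.7,142.4),(345.9,139.7)],.052)*1000
print('plinth',pl.round(1).tolist(),pl.mean(0).round(1),[round(np.linalg.norm(pl[i]-pl[i-1]),1) for i in range(4)])
a=lambda v:round(np.degrees(np.arctan2(v[1],v[0])),2)
print('ang', a(pl[0]-pl[3]),a(pl[1]-pl[2]),a(pl[1]-pl[0]),a(pl[2]-pl[3]))
f=onplane(C1,[(232.8,50.3),(239.5,327.5),(457.9,60)],.012)*1000
print('front edge',f.round(1),a(f[0]-f[1]),np.linalg.norm(f[0]-f[1]),'left edge',a(f[2]-f[0]))
f2=onplane(C2,[(240,232.5)],.012)*1000;print('fr2',f2)
# top check of plinth: crop/4+(130,150)
pt=onplane(T,np.array([(80,146),(193,150),(180,260),(67,250)])/4+[130,150],.052)*1000;print('top plinth',pt.mean(0).round(1))
print('jug rim tri',tri(C1,(375,347),C2,(375.8,213.8)), onplane(C2,[(375.8,213.8)],.137),onplane(C1,[(375,347)],.137))
E
```

```text
plinth [[557.0, 358.5, 52.0], [624.6, 350.3, 52.0], [616.0, 282.5, 52.0], [547.7, 291.0, 52.0]] [586.4 320.6  52. ] [np.float64(68.2), np.float64(68.1), np.float64(68.3), np.float64(68.9)]
ang 82.15 82.76 -6.97 -7.09
front edge [[435.1 390.6  12. ]
 [393.5  56.7  12. ]
 [674.9 361.   12. ]] 82.9 336.4832368787071 left edge -7.04
fr2 [[393.27478666  54.31121821  12.        ]]
top plinth [582.1 315.   52. ]
jug rim tri (array([0.55895944, 0.09251566, 0.13083073]), np.float64(0.0012060767004178734)) [[0.55766061 0.09424311 0.137     ]] [[0.55894331 0.09661149 0.137     ]]
```

View pics/jug1.png

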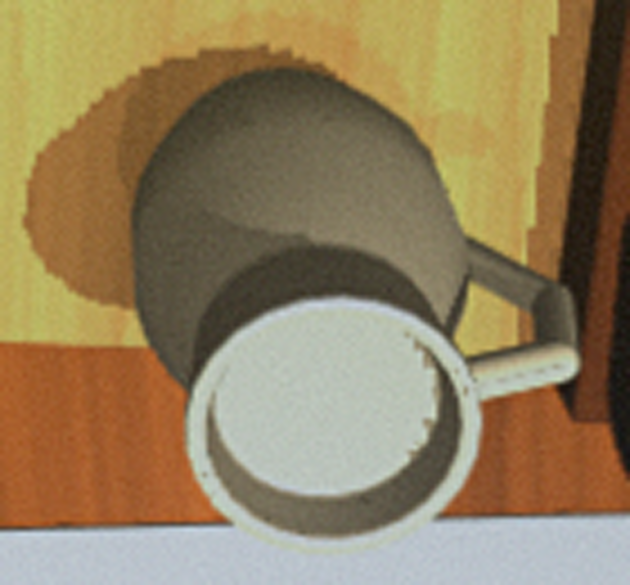

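Rounded results: board yaw −7.0°, plinth centre (586.4, 320.6), jug axis (558.2, 94.4), 228 mm apart against the stated 230. That puts the midpoint at (572.3, 207.5). The prism is at (452.5, −85) with a flat pair near −3.5°. Going for the prism.

```bash
python3 - <<'E'
from h import *
delta([.4525,-.085,.12],86.5)
E
```

```text
shift [ 0.0977 -0.0408  0.1528] turn [ 0.0007  0.0002 -0.0165] rows 4.5 0.4
```

apply_moves:
  plan:
    - [[0.0977, -0.041, 0.08, 0, 0, -0.0165, -1], [0.0977, -0.041, 0.153, 0.0007, 0, -0.0165, -1], [0.0977, -0.041, 0.153, 0.0007, 0, -0.0165, -1], [0.0977, -0.041, 0.153, 0.0007, 0, -0.0165, -1], [0.0977, -0.041, 0.153, 0.0007, 0, -0.0165, -1], [0.0977, -0.041, 0.153, 0.0007, 0, -0.0165, -1], [0.0977, -0.041, 0.153, 0.0007, 0, -0.0165, -1], [0.0977, -0.041, 0.153, 0.0007, 0, -0.0165, -1]]

```text
time: 4.35
tool_pos: [0.4531, -0.0857, 0.1206]
tcp_rot: [2.287, 2.151, 0.0]
wrist_force: [-0.1, -0.1, 1.1]
width: 1.0
```

```bash
python3 - <<'E'
from h import *
delta([.4525,-.085,.018],86.5)
st=readout.read_state();print(st['tool_pos'])
cv2.imwrite('pics/w5.png',read_camera('wrist')[:,:,::-1])
c=cam('wrist',st);print(proj(c,[[.4525,-.085,.066],[.4525,-.085,.002]]))
E
```

```text
shift [ 0.0008 -0.0007  0.1026] turn [ 0.0004  0.0003 -0.0001] rows 2.5 0.0
[ 0.45305748 -0.0857151   0.12060137]
[[319.39519753 256.22925568]
 [319.73527516 223.34787061]]
```

View pics/w5.png

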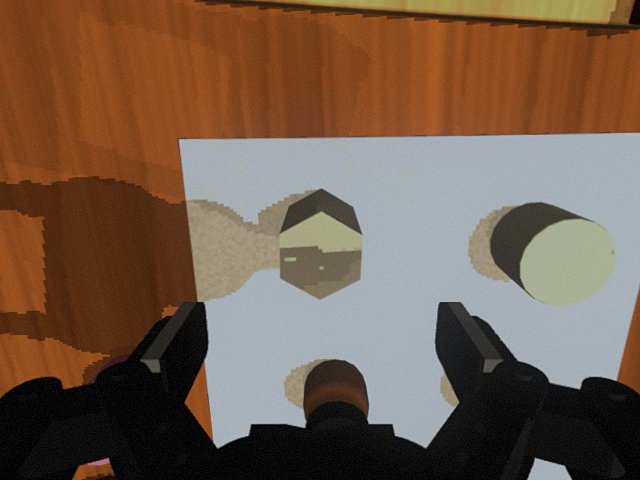

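Wrist view 5: the prism's top centre is at (320,255), exactly as projected, and midway between the fingers. I'll descend and close.

apply_moves:
  plan:
    - [[0.001, -0.001, 0.05, 0, 0, 0, -1], [0.001, -0.001, 0.08, 0, 0, 0, -1], [0.001, -0.001, 0.103, 0, 0, 0, -1], [0.001, -0.001, 0.103, 0, 0, 0, -1], [0.001, -0.001, 0.103, 0, 0, 0, -1], [0.001, -0.001, 0.103, 0, 0, 0, 1], [0.001, -0.001, 0.103, 0, 0, 0, 1], [0.001, -0.001, 0.103, 0, 0, 0, 1]]
  force: 30

```text
time: 5.07
tool_pos: [0.4523, -0.0845, 0.018]
tcp_rot: [2.287, 2.15, 0.002]
wrist_force: [0.7, 0.1, 0.4]
width: 0.604
```

apply_moves:
  plan:
    - [[0, 0, 0, 0, 0, 0, 1], [0, 0, 0, 0, 0, 0, 1], [0, 0, 0, 0, 0, 0, 1], [0, 0, 0, 0, 0, 0, 1], [0, 0, -0.02, 0, 0, 0, 1], [0, 0, -0.06, 0, 0, 0, 1], [0, 0, -0.1, 0, 0, 0, 1], [0, 0, -0.14, 0, 0, 0, 1]]

```text
time: 5.73
tool_pos: [0.4491, -0.0835, 0.1569]
tcp_rot: [-2.287, -2.15, 0.003]
wrist_force: [2.1, -0.2, -1.3]
width: 0.512
```

```bash
python3 - <<'E'
from h import *
print(readout.read_state()['width']*85)
cv2.imwrite('pics/w6.png',read_camera('wrist')[:,:,::-1])
delta([.5723,.2075,.16],82.95)
E
```

```text
43.52071542735855
shift [0.299  0.099  0.0066] turn [0.0035 0.0006 0.0196] rows 7.6 0.5
```

View pics/w6.png

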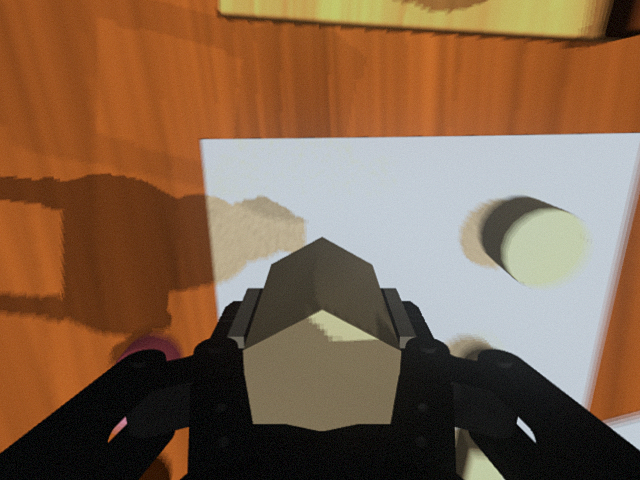

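The prism is held at 43.5 mm opening. I'll carry it high over the jug to the midpoint.

apply_moves:
  plan:
    - [[0.02, 0.01, -0.03, 0.003, 0, 0, 1], [0.05, 0.02, -0.06, 0.003, 0, 0.01, 1], [0.09, 0.035, -0.07, 0.003, 0, 0.0196, 1], [0.299, 0.099, -0.07, 0.003, 0, 0.0196, 1], [0.299, 0.099, -0.07, 0.003, 0, 0.0196, 1], [0.299, 0.099, -0.07, 0.003, 0, 0.0196, 1], [0.299, 0.099, -0.07, 0.003, 0, 0.0196, 1], [0.299, 0.099, -0.07, 0.003, 0, 0.0196, 1]]

```text
time: 6.45
tool_pos: [0.5627, 0.1975, 0.2253]
tcp_rot: [-2.347, -2.076, 0.012]
wrist_force: [0.6, -1.1, -0.7]
width: 0.512
```

```bash
python3 - <<'E'
from h import *
delta([.5723,.2075,.22],82.95)
E
```

```text
shift [0.0111 0.0084 0.0052] turn [-0.0036  0.0001  0.0001] rows 0.4 0.1
```

apply_moves:
  plan:
    - [[0, 0, 0.02, 0, 0, 0, 1], [0, 0, 0.06, 0, 0, 0, 1], [0, 0, 0.1, 0, 0, 0, 1], [0, 0, 0.13, 0, 0, 0, 1], [0, 0, 0.13, 0, 0, 0, 1], [0, 0, 0.13, 0, 0, 0, 1], [0, 0, 0.13, 0, 0, 0, 1], [0, 0, 0.13, 0, 0, 0, 1]]

```text
time: 7.12
tool_pos: [0.5636, 0.1962, 0.0986]
tcp_rot: [-2.35, -2.076, 0.005]
wrist_force: [0.2, -0.0, -1.1]
width: 0.511
```

```bash
python3 - <<'E'
from h import *
delta([.5723,.2075,.029],82.95)
cv2.imwrite('pics/s7.png',read_camera('scene')[:,:,::-1])
E
```

```text
shift [0.0122 0.0077 0.0696] turn [-0.0021 -0.0006 -0.0001] rows 1.7 0.1
```

View pics/s7.png

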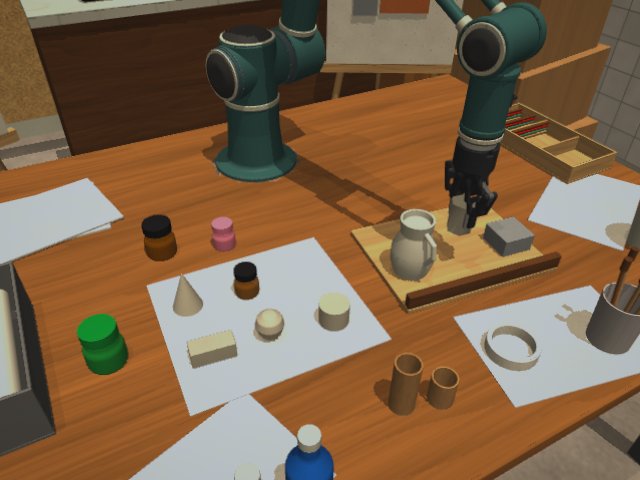

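apply_moves:
  plan:
    - [[0.0122, 0.0077, 0.03, -0.002, 0, 0, 1], [0.0122, 0.0077, 0.05, -0.002, 0, 0, 1], [0.0122, 0.0077, 0.0605, -0.002, 0, 0, 1], [0.0122, 0.0077, 0.0605, -0.002, 0, 0, 1], [0.0122, 0.0077, 0.0605, -0.002, 0, 0, 1], [0.0122, 0.0077, 0.0605, -0.002, 0, 0, 1], [0.0122, 0.0077, 0.0605, -0.002, 0, 0, 1], [0.0122, 0.0077, 0.0605, -0.002, 0, 0, 1]]

```text
time: 7.83
tool_pos: [0.5707, 0.207, 0.0364]
tcp_rot: [-2.352, -2.079, 0.002]
wrist_force: [0.3, 0.4, -1.0]
width: 0.512
```

```bash
python3 - <<'E'
from h import *
delta([.5723,.2075,.0285],82.95)
E
```

```text
shift [0.0006 0.0016 0.0079] turn [-0.0009 -0.0002 -0.0001] rows 0.2 0.0
```

apply_moves:
  plan:
    - [[0.0006, 0.0016, 0.005, 0, 0, 0, 1], [0.0006, 0.0016, 0.008, 0, 0, 0, 1], [0.0006, 0.0016, 0.008, 0, 0, 0, 1], [0.0006, 0.0016, 0.008, 0, 0, 0, 1], [0.0006, 0.0016, 0.008, 0, 0, 0, 0.2], [0.0006, 0.0016, 0.008, 0, 0, 0, -0.3], [0.0006, 0.0016, 0.008, 0, 0, 0, -0.6], [0.0006, 0.0016, 0.008, 0, 0, 0, -0.6]]

```text
time: 8.5
tool_pos: [0.5708, 0.2071, 0.0262]
tcp_rot: [-2.351, -2.078, 0.007]
wrist_force: [0.2, -0.7, 0.3]
width: 0.795
```

```bash
python3 - <<'E'
from h import *
delta([.5723,.2075,.0285],82.95)
delta([.53,.15,.33],82.95)
E
```

```text
shift [ 0.0006  0.0015 -0.0023] turn [-0.0019  0.0002 -0.    ] rows 0.1 0.0
shift [-0.0619 -0.0353 -0.3035] turn [-0.0019  0.0002 -0.    ] rows 7.5 0.0
```

apply_moves:
  plan:
    - [[0, 0, -0.03, 0, 0, 0, -0.7], [0, 0, -0.07, 0, 0, 0, -1], [0, 0, -0.11, 0, 0, 0, -1], [0, 0, -0.15, 0, 0, 0, -1], [-0.04, -0.035, -0.3, 0, 0, 0, -1], [-0.04, -0.035, -0.3, 0, 0, 0, -1], [-0.04, -0.035, -0.3, 0, 0, 0, -1], [-0.04, -0.035, -0.3, 0, 0, 0, -1]]

```text
time: 9.17
tool_pos: [0.5327, 0.1713, 0.3299]
tcp_rot: [-2.352, -2.079, 0.003]
wrist_force: [2.0, -0.1, 0.7]
width: 1.001
```

apply_moves:
  plan:
    - [[0, 0, 0, 0, 0, 0, -1], [0, 0, 0, 0, 0, 0, -1], [0, 0, 0, 0, 0, 0, -1], [0, 0, 0, 0, 0, 0, -1], [0, 0, 0, 0, 0, 0, -1], [0, 0, 0, 0, 0, 0, -1], [0, 0, 0, 0, 0, 0, -1], [0, 0, 0, 0, 0, 0, -1]]

```text
time: 9.83
tool_pos: [0.5329, 0.1718, 0.3259]
tcp_rot: [-2.35, -2.078, 0.008]
wrist_force: [-0.8, -0.4, 0.3]
width: 0.998
```

```bash
python3 - <<'E'
from h import *
import pickle
st=readout.read_state();im=read_camera('wrist')
pickle.dump((st,im),open('w8.pkl','wb'));cv2.imwrite('pics/w8.png',im[:,:,::-1])
print(st['tool_pos'],st['joint_vel'].round(4))
E
```

```text
[0.53287365 0.17177655 0.32585837] [-0.0003 -0.0057 -0.0065  0.0002  0.0003  0.0003]
```

View pics/w8.png

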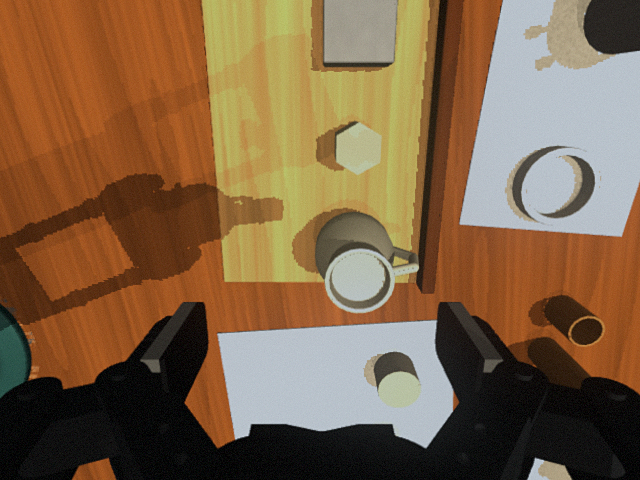

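```bash
python3 - <<'E'
from h import *
import pickle
st,im=pickle.load(open('w8.pkl','rb'))
cv2.imwrite('pics/w8c.png',cv2.resize(im[0:320,290:430,::-1],None,fx=4,fy=4,interpolation=cv2.INTER_CUBIC)[0:760][:, :])
big=cv2.resize(im[0:190,300:440,::-1],None,fx=4,fy=3.15*4/3.15,interpolation=cv2.INTER_CUBIC);cv2.imwrite('pics/w8a.png',big[:600] if big.shape[0]<=600 else cv2.resize(im[0:190,300:440,::-1],None,fx=3.15,fy=3.15,interpolation=cv2.INTER_CUBIC))
cv2.imwrite('pics/w8b.png',cv2.resize(im[200:325,300:440,::-1],None,fx=4.5,fy=4.5,interpolation=cv2.INTER_CUBIC))
E
```

```text
(no output)
```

View pics/w8a.png

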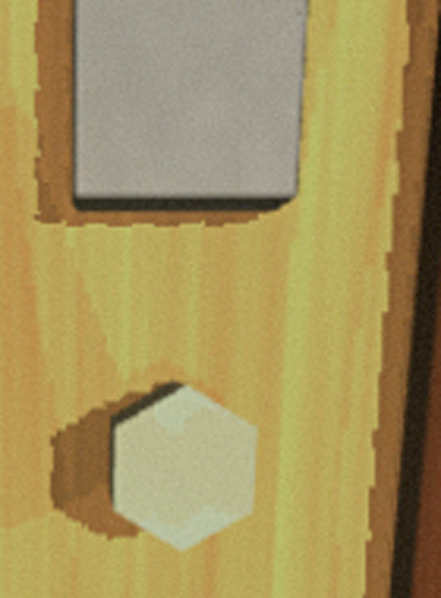

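View pics/w8b.png

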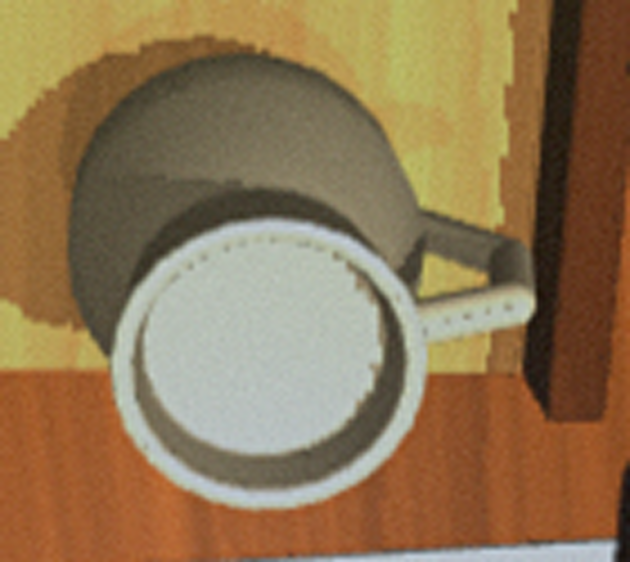

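```bash
python3 - <<'E'
from h import *
import pickle
st,im=pickle.load(open('w8.pkl','rb'));c=cam('wrist',st)
hx=np.array([(187,386),(258,430),(254,517),(182,550),(114,510),(113,430)])/3.15+[300,0]
H=onplane(c,hx,.076)[:,:2]*1000; pr=H.mean(0)
E=onplane(c,np.array([(74,198),(298,195)])/3.15+[300,0],.052)[:,:2]*1000
th=np.radians(-7.0);bx=np.array([np.cos(th),np.sin(th)]);by=np.array([-np.sin(th),np.cos(th)])
pl=E.mean(0)+35*by
jg=onplane(c,[(359.9,280.9)],.137)[0,:2]*1000
print('prism',pr,'size',[np.linalg.norm(H[i]-H[i-3]).round(1) for i in range(3)],'plinth',pl,np.linalg.norm(E[0]-E[1]),'jug',jg)
d=pl-jg;print('jug-plinth board',d@bx,d@by,' prism from mid board',(pr-(pl+jg)/2)@bx,(pr-(pl+jg)/2)@by)
print('TCP at release vs measured', pr-[570.8,207.1])
E
```

```text
prism [572.57763902 205.61016069] size [np.float64(50.2), np.float64(50.5), np.float64(52.1)] plinth [586.7428633  320.98030296] 69.3858521505896 jug [558.06160479  93.47852115]
jug-plinth board 0.7419799820358641 229.3013841719015  prism from mid board 0.3714346306413116 -1.5858052145140176
TCP at release vs measured [ 1.77763902 -1.48983931]
```

The prism reads within 0.4 mm across and 1.6 mm along the rail of the midpoint (w8: prism top (358.7,149), jug rim (360,281), plinth edge at row 62). I accept that. Next is the drum at (598, −106.2).

```bash
python3 - <<'E'
from h import *
delta([.597,-.1062,.13],83)
E
```

```text
shift [-0.2679  0.0989  0.1958] turn [-0.002   0.0003 -0.0003] rows 8.3 0.1
```

apply_moves:
  plan:
    - [[-0.042, 0.015, 0.0, -0.002, 0, 0, -1], [-0.08, 0.03, 0.0, -0.002, 0, 0, -1], [-0.12, 0.045, 0.0, -0.002, 0, 0, -1], [-0.16, 0.06, 0.0, -0.002, 0, 0, -1], [-0.2, 0.075, 0.01, -0.002, 0, 0, -1], [-0.235, 0.087, 0.03, -0.002, 0, 0, -1], [-0.26, 0.097, 0.06, -0.002, 0, 0, -1], [-0.268, 0.099, 0.1, -0.002, 0, 0, -1]]

```text
time: 10.55
tool_pos: [0.6011, -0.1105, 0.2325]
tcp_rot: [2.35, 2.071, 0.007]
wrist_force: [0.9, 0.3, 0.8]
width: 0.998
```

apply_moves:
  plan:
    - [[0, 0, 0.04, 0, 0, 0, -1], [0, 0, 0.08, 0, 0, 0, -1], [0, 0, 0.096, 0, 0, 0, -1], [0, 0, 0.096, 0, 0, 0, -1], [0, 0, 0.096, 0, 0, 0, -1], [0, 0, 0.096, 0, 0, 0, -1], [0, 0, 0.096, 0, 0, 0, -1], [0, 0, 0.096, 0, 0, 0, -1]]

```text
time: 11.22
tool_pos: [0.5998, -0.1059, 0.1365]
tcp_rot: [2.35, 2.078, 0.005]
wrist_force: [0.3, 0.0, 0.1]
width: 1.001
```

```bash
python3 - <<'E'
from h import *
delta([.597,-.1062,.007],83)
st=readout.read_state();im=read_camera('wrist')
cv2.imwrite('pics/w9.png',im[:,:,::-1])
c=cam('wrist',st);print(st['tool_pos'],proj(c,[[.598,-.1062,.046]]))
E
```

```text
shift [-0.0006 -0.0035  0.1294] turn [ 0.0019  0.0003 -0.0002] rows 3.1 0.0
[ 0.59982233 -0.10585492  0.13646256] [[317.0731477  237.72009651]]
```

View pics/w9.png

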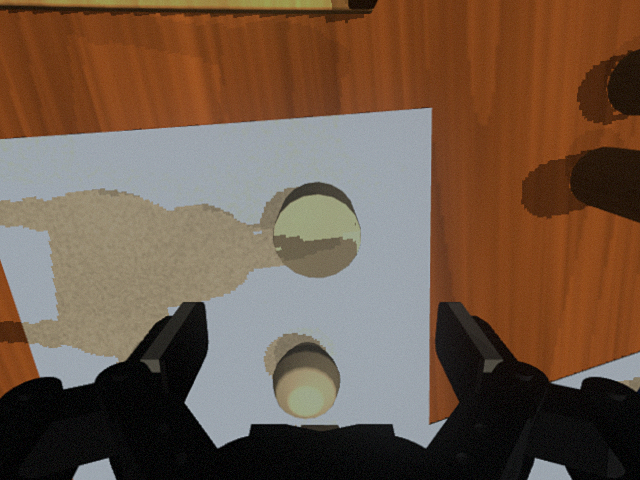

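Wrist view 9: the drum top is centred at (317,236), as predicted (317,238). Descend and grip.

apply_moves:
  plan:
    - [[-0.001, -0.0035, 0.04, 0.002, 0, 0, -1], [-0.001, -0.0035, 0.08, 0.002, 0, 0, -1], [-0.001, -0.0035, 0.11, 0.002, 0, 0, -1], [-0.001, -0.0035, 0.1295, 0.002, 0, 0, -1], [-0.001, -0.0035, 0.1295, 0.002, 0, 0, -1], [-0.001, -0.0035, 0.1295, 0.002, 0, 0, -1], [-0.001, -0.0035, 0.1295, 0.002, 0, 0, 1], [-0.001, -0.0035, 0.1295, 0.002, 0, 0, 1]]

```text
time: 11.93
tool_pos: [0.5969, -0.1067, 0.0069]
tcp_rot: [2.354, 2.08, -0.001]
wrist_force: [-0.5, -0.0, 0.4]
width: 0.749
```

apply_moves:
  plan:
    - [[0, 0, 0, 0, 0, 0, 1], [0, 0, 0, 0, 0, 0, 1], [0, 0, 0, 0, 0, 0, 1], [0, 0, 0, 0, 0, 0, 1], [0, 0, 0, 0, 0, 0, 1], [0, 0, -0.02, 0, 0, 0, 1], [0, 0, -0.06, 0, 0, 0, 1], [0, 0, -0.1, 0, 0, 0, 1]]

```text
time: 12.6
tool_pos: [0.5929, -0.1058, 0.1037]
tcp_rot: [-2.348, -2.076, 0.01]
wrist_force: [1.6, -0.3, -1.2]
width: 0.647
```

```bash
python3 - <<'E'
from h import *
delta([.585,.3208,.25],83)
cv2.imwrite('pics/w10.png',read_camera('wrist')[:,:,::-1])
E
```

```text
shift [ 0.4224 -0.0616 -0.1457] turn [-0.0031 -0.     -0.0003] rows 10.8 0.1
```

View pics/w10.png

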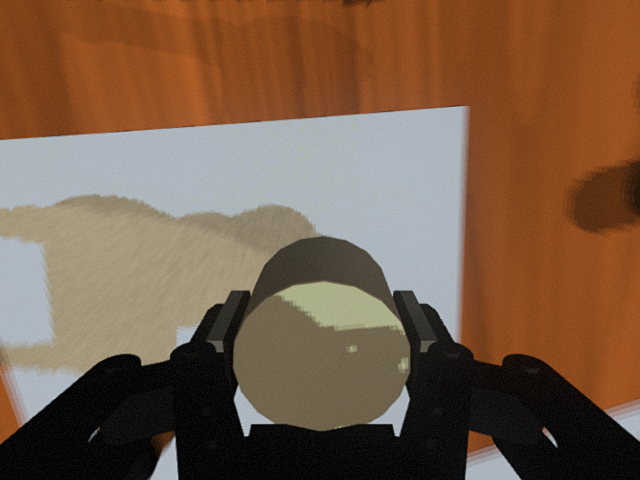

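The drum is held at 55 mm opening. I'll raise it, then carry it over the jug to the plinth.

apply_moves:
  plan:
    - [[0.01, 0, -0.04, -0.003, 0, 0, 1], [0.03, 0, -0.075, -0.003, 0, 0, 1], [0.06, -0.01, -0.1, -0.003, 0, 0, 1], [0.1, -0.015, -0.115, -0.003, 0, 0, 1], [0.14, -0.02, -0.115, -0.003, 0, 0, 1], [0.18, -0.026, -0.115, -0.003, 0, 0, 1], [0.22, -0.032, -0.115, -0.003, 0, 0, 1], [0.26, -0.038, -0.115, -0.003, 0, 0, 1]]

```text
time: 13.32
tool_pos: [0.5896, 0.1583, 0.2204]
tcp_rot: [2.351, 2.077, 0.007]
wrist_force: [0.3, 0.3, -1.6]
width: 0.646
```

```bash
python3 - <<'E'
from h import *
delta([.585,.3208,.22],83)
E
```

```text
shift [ 0.1607 -0.0246  0.0003] turn [ 0.002  -0.0001 -0.0004] rows 3.9 0.1
```

apply_moves:
  plan:
    - [[0.04, -0.006, 0.0, 0.002, 0, 0, 1], [0.08, -0.012, 0.0, 0.002, 0, 0, 1], [0.12, -0.018, 0.0, 0.002, 0, 0, 1], [0.155, -0.024, 0.0, 0.002, 0, 0, 1], [0.155, -0.024, 0.03, 0.002, 0, 0, 1], [0.155, -0.024, 0.06, 0.002, 0, 0, 1], [0.155, -0.024, 0.08, 0.002, 0, 0, 1], [0.155, -0.024, 0.08, 0.002, 0, 0, 1]]

```text
time: 13.98
tool_pos: [0.5814, 0.3118, 0.1332]
tcp_rot: [-2.35, -2.079, 0.017]
wrist_force: [-0.9, -0.2, -1.3]
width: 0.649
```

apply_moves:
  plan:
    - [[0, 0, 0.03, 0, 0, 0, 1], [0, 0, 0.055, 0, 0, 0, 1], [0, 0, 0.055, 0, 0, 0, 1], [0, 0, 0.055, 0, 0, 0, 1], [0, 0, 0.055, 0, 0, 0, 1], [0, 0, 0.055, 0, 0, 0, 1], [0, 0, 0.055, 0, 0, 0, 1], [0, 0, 0.055, 0, 0, 0, 1]]

```text
time: 14.65
tool_pos: [0.5864, 0.3136, 0.0861]
tcp_rot: [-2.354, -2.08, -0.002]
wrist_force: [0.0, 0.2, -1.0]
width: 0.643
```

```bash
python3 - <<'E'
from h import *
delta([.585,.3208,.0575],83)
E
```

```text
shift [ 0.0069 -0.0023  0.0286] turn [ 0.0002 -0.0004 -0.0003] rows 0.7 0.0
```

apply_moves:
  plan:
    - [[0.0064, -0.0023, 0.01, 0, 0, 0, 1], [0.0064, -0.0023, 0.02, 0, 0, 0, 1], [0.0064, -0.0023, 0.026, 0, 0, 0, 1], [0.0064, -0.0023, 0.026, 0, 0, 0, 1], [0.0064, -0.0023, 0.026, 0, 0, 0, 1], [0.0064, -0.0023, 0.026, 0, 0, 0, 1], [0.0064, -0.0023, 0.026, 0, 0, 0, 1], [0.0064, -0.0023, 0.026, 0, 0, 0, 1]]

```text
time: 15.32
tool_pos: [0.5833, 0.3196, 0.0575]
tcp_rot: [-2.353, -2.079, 0.004]
wrist_force: [-0.0, -0.2, -1.0]
width: 0.649
```

```bash
python3 - <<'E'
from h import *
delta([.585,.3203,.0575],83)
E
```

```text
shift [0.0009 0.0016 0.    ] turn [-0.0009  0.0003 -0.0003] rows 0.0 0.0
```

apply_moves:
  plan:
    - [[0.0007, 0.0012, 0.001, 0, 0, 0, 1], [0.0007, 0.0012, 0.001, 0, 0, 0, 1], [0.0007, 0.0012, 0.001, 0, 0, 0, 1], [0.0007, 0.0012, 0.001, 0, 0, 0, 0.2], [0.0007, 0.0012, 0.001, 0, 0, 0, -0.4], [0.0007, 0.0012, 0.001, 0, 0, 0, -0.8], [0.0007, 0.0012, 0.001, 0, 0, 0, -1], [0.0007, 0.0012, 0.001, 0, 0, 0, -1]]

```text
time: 15.98
tool_pos: [0.585, 0.3204, 0.0573]
tcp_rot: [-2.353, -2.08, 0.002]
wrist_force: [-0.2, -0.0, 0.0]
width: 1.0
```

apply_moves:
  plan:
    - [[0, 0, -0.03, 0, 0, 0, -1], [0, 0, -0.07, 0, 0, 0, -1], [0, 0, -0.11, 0, 0, 0, -1], [-0.03, -0.03, -0.15, 0, 0, 0, -1], [-0.07, -0.06, -0.19, 0, 0, 0, -1], [-0.07, -0.06, -0.22, 0, 0, 0, -1], [-0.07, -0.06, -0.22, 0, 0, 0, -1], [-0.07, -0.06, -0.22, 0, 0, 0, -1]]

```text
time: 16.65
tool_pos: [0.5186, 0.2581, 0.2844]
tcp_rot: [2.353, 2.078, 0.013]
wrist_force: [0.7, 0.2, 0.5]
width: 1.0
```

apply_moves:
  plan:
    - [[0, 0, 0, 0, 0, 0, -1], [0, 0, 0, 0, 0, 0, -1], [0, 0, 0, 0, 0, 0, -1], [0, 0, 0, 0, 0, 0, -1], [0, 0, 0, 0, 0, 0, -1], [0, 0, 0, 0, 0, 0, -1], [0, 0, 0, 0, 0, 0, -1], [0, 0, 0, 0, 0, 0, -1]]

```text
time: 17.32
tool_pos: [0.5172, 0.2582, 0.2767]
tcp_rot: [-2.353, -2.08, 0.004]
wrist_force: [-0.2, 0.6, 0.2]
width: 0.997
```

```bash
python3 - <<'E'
from h import *
import pickle
st=readout.read_state();im=read_camera('wrist')
pickle.dump((st,im),open('w11.pkl','wb'));cv2.imwrite('pics/w11.png',im[:,:,::-1])
print(st['tool_pos'])
E
```

```text
[0.51720999 0.2582454  0.27666493]
```

View pics/w11.png

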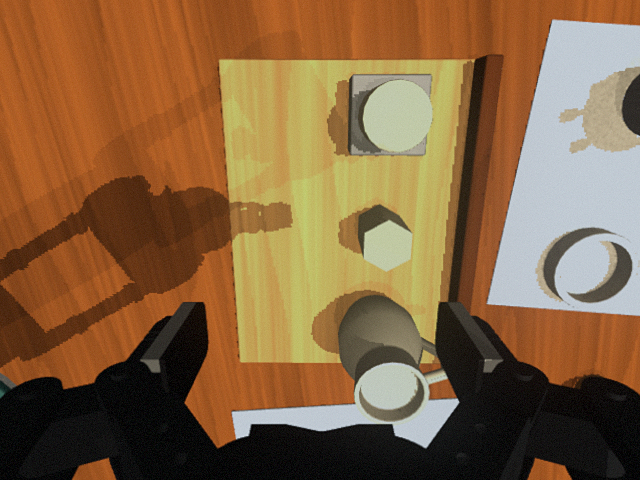

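```bash
cat > chk.py <<'E'
from h import *
import pickle
st,im=pickle.load(open('w11.pkl','rb'))
cv2.imwrite('pics/w11c.png',cv2.resize(im[60:170,330:450,::-1],None,fx=5,fy=5,interpolation=cv2.INTER_CUBIC))
E
python3 chk.py
```

```text
(no output)
```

View pics/w11c.png

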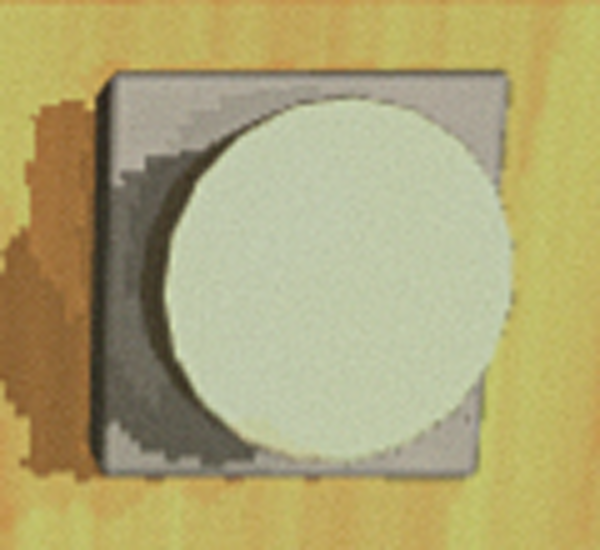

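```bash
python3 - <<'E'
from h import *
import pickle
st,im=pickle.load(open('w11.pkl','rb'));c=cam('wrist',st)
k=np.array([(111,74),(508,73),(477,472),(98,471)])/5+[330,60]
P=onplane(c,k,.052)[:,:2]*1000
d=onplane(c,np.array([(339.5,279)])/5+[330,60],.096)[0,:2]*1000
e=np.array([(167,280),(512,270),(350,98),(330,460)])/5+[330,60]
Q=onplane(c,e,.096)*1000
th=np.radians(-7.0);bx=np.array([np.cos(th),np.sin(th)]);by=np.array([-np.sin(th),np.cos(th)])
v=d-P.mean(0)
print(P.mean(0),[np.linalg.norm(P[i]-P[i-1]).round(1) for i in range(4)],d,'drum-plinth',v@bx,v@by,'dia',np.linalg.norm(Q[0]-Q[1]),np.linalg.norm(Q[2]-Q[3]))
E
```

```text
[586.27689169 320.89345244] [np.float64(68.0), np.float64(68.9), np.float64(68.2), np.float64(69.9)] [585.721991   321.52534811] drum-plinth -0.6277732567377041 0.5595602336480472 dia 54.21122814209752 54.57902319221241
```

The drum sits 0.6 mm from the plinth centre on each axis. Now the jar (small amber, reading (456.7, −214.2)).

```bash
python3 - <<'E'
from h import *
delta([.456,-.2142,.15],83)
E
```

```text
shift [-0.4764 -0.0025  0.1272] turn [-0.0008  0.0002 -0.0003] rows 11.8 0.0
```

apply_moves:
  plan:
    - [[-0.04, 0, 0, 0, 0, 0, -1], [-0.08, 0, 0, 0, 0, 0, -1], [-0.12, 0, 0, 0, 0, 0, -1], [-0.16, 0, 0, 0, 0, 0, -1], [-0.2, 0, 0, 0, 0, 0, -1], [-0.24, 0, 0, 0, 0, 0, -1], [-0.28, 0, 0.01, 0, 0, 0, -1], [-0.32, 0, 0.02, 0, 0, 0, -1]]

```text
time: 18.03
tool_pos: [0.478, -0.0612, 0.2584]
tcp_rot: [2.353, 2.08, 0.0]
wrist_force: [0.9, -0.3, -0.3]
width: 0.997
```

apply_moves:
  plan:
    - [[-0.04, 0, 0.01, 0, 0, 0, -1], [-0.08, -0.001, 0.03, 0, 0, 0, -1], [-0.12, -0.0025, 0.05, 0, 0, 0, -1], [-0.156, -0.0025, 0.07, 0, 0, 0, -1], [-0.156, -0.0025, 0.107, 0, 0, 0, -1], [-0.156, -0.0025, 0.107, 0, 0, 0, -1], [-0.156, -0.0025, 0.107, 0, 0, 0, -1], [-0.156, -0.0025, 0.107, 0, 0, 0, -1]]

```text
time: 18.7
tool_pos: [0.4566, -0.2137, 0.1514]
tcp_rot: [-2.353, -2.08, 0.002]
wrist_force: [-0.0, -0.8, 0.2]
width: 0.997
```

```bash
python3 - <<'E'
from h import *
delta([.456,-.2142,.012],83)
st=readout.read_state();im=read_camera('wrist')
cv2.imwrite('pics/w12.png',im[:,:,::-1])
c=cam('wrist',st);print(st['tool_pos'],proj(c,[[.4567,-.2142,.062]]))
E
```

```text
shift [-0.0006 -0.0003  0.1394] turn [-0.0004  0.0001 -0.0002] rows 3.3 0.0
[ 0.45660494 -0.21366576  0.15142411] [[321.19293537 238.23586195]]
```

View pics/w12.png

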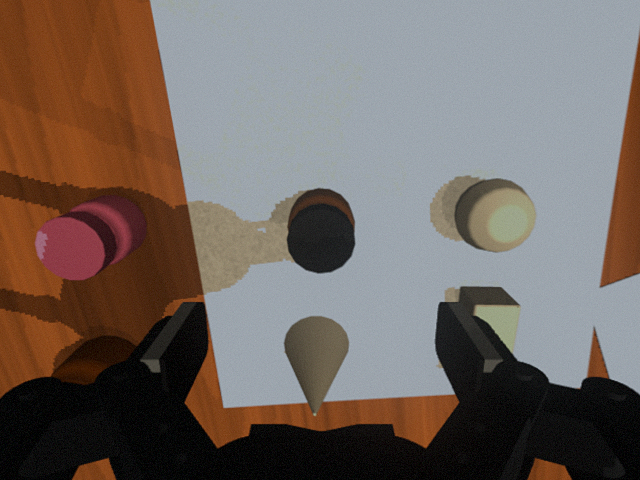

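Wrist view 12: the lid is centred at (321,238), exactly as predicted. Grip.

apply_moves:
  plan:
    - [[-0.0006, 0, 0.04, 0, 0, 0, -1], [-0.0006, 0, 0.08, 0, 0, 0, -1], [-0.0006, 0, 0.12, 0, 0, 0, -1], [-0.0006, 0, 0.139, 0, 0, 0, -1], [-0.0006, 0, 0.139, 0, 0, 0, -1], [-0.0006, 0, 0.139, 0, 0, 0, -1], [-0.0006, 0, 0.139, 0, 0, 0, 1], [-0.0006, 0, 0.139, 0, 0, 0, 1]]

```text
time: 19.42
tool_pos: [0.4586, -0.2156, 0.0145]
tcp_rot: [2.35, 2.079, 0.001]
wrist_force: [0.5, -0.2, 0.3]
width: 0.748
```

apply_moves:
  plan:
    - [[0, 0, 0, 0, 0, 0, 1], [0, 0, 0, 0, 0, 0, 1], [0, 0, 0, 0, 0, 0, 1], [0, 0, 0, 0, 0, 0, 1], [0, 0, 0, 0, 0, 0, 1], [0, 0, -0.02, 0, 0, 0, 1], [0, 0, -0.06, 0, 0, 0, 1], [0, 0, -0.1, 0, 0, 0, 1]]

```text
time: 20.08
tool_pos: [0.4543, -0.2137, 0.1118]
tcp_rot: [-2.351, -2.077, 0.005]
wrist_force: [1.0, 0.1, -0.2]
width: 0.55
```

```bash
python3 - <<'E'
from h import *
delta([.5848,.3205,.24],83)
cv2.imwrite('pics/w13.png',read_camera('wrist')[:,:,::-1])
E
```

```text
shift [ 0.5463  0.0631 -0.1281] turn [-0.0017 -0.0003 -0.0004] rows 13.5 0.0
```

View pics/w13.png

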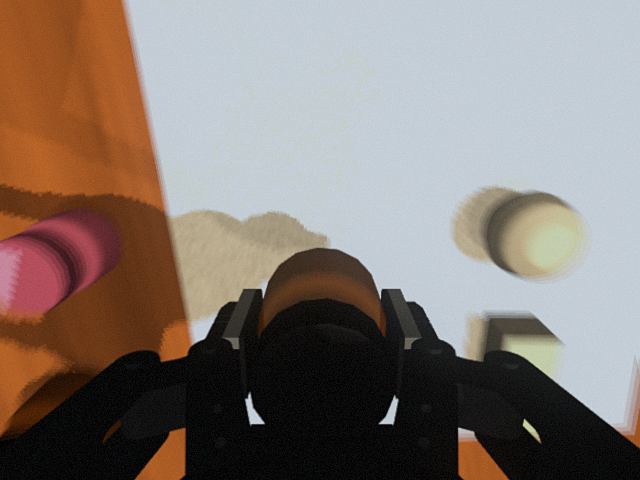

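The jar is held at 46.8 mm opening. Carrying it.

apply_moves:
  plan:
    - [[0.01, 0.001, -0.04, 0, 0, 0, 1], [0.03, 0.003, -0.075, 0, 0, 0, 1], [0.06, 0.007, -0.1, 0, 0, 0, 1], [0.1, 0.011, -0.115, 0, 0, 0, 1], [0.14, 0.016, -0.12, 0, 0, 0, 1], [0.18, 0.02, -0.12, 0, 0, 0, 1], [0.22, 0.025, -0.12, 0, 0, 0, 1], [0.26, 0.03, -0.12, 0, 0, 0, 1]]

```text
time: 20.8
tool_pos: [0.5183, 0.0417, 0.2328]
tcp_rot: [2.354, 2.08, 0.001]
wrist_force: [1.1, 0.1, -1.2]
width: 0.549
```

apply_moves:
  plan:
    - [[0.04, 0.005, 0, 0, 0, 0, 1], [0.08, 0.01, 0, 0, 0, 0, 1], [0.12, 0.014, 0, 0, 0, 0, 1], [0.16, 0.018, 0, 0, 0, 0, 1], [0.2, 0.023, 0, 0, 0, 0, 1], [0.24, 0.028, 0, 0, 0, 0, 1], [0.27, 0.032, 0, 0, 0, 0, 1], [0.28, 0.033, 0, 0, 0, 0, 1]]

```text
time: 21.47
tool_pos: [0.5856, 0.3184, 0.2316]
tcp_rot: [-2.349, -2.083, -0.002]
wrist_force: [1.0, 0.3, -0.1]
width: 0.54
```

```bash
python3 - <<'E'
from h import *
delta([.5848,.3205,.14],83)
E
```

```text
shift [ 0.0018 -0.001   0.0916] turn [-0.0002 -0.0008  0.0007] rows 2.2 0.0
```

apply_moves:
  plan:
    - [[0.002, -0.001, 0.03, 0, 0, 0, 1], [0.002, -0.001, 0.06, 0, 0, 0, 1], [0.002, -0.001, 0.09, 0, 0, 0, 1], [0.002, -0.001, 0.102, 0, 0, 0, 1], [0.002, -0.001, 0.102, 0, 0, 0, 1], [0.002, -0.001, 0.102, 0, 0, 0, 1], [0.002, -0.001, 0.102, 0, 0, 0, 1], [0.002, -0.001, 0.102, 0, 0, 0, 1]]

```text
time: 22.13
tool_pos: [0.5859, 0.3164, 0.1321]
tcp_rot: [-2.354, -2.08, -0.005]
wrist_force: [0.0, 0.1, -0.5]
width: 0.547
```

```bash
python3 - <<'E'
from h import *
delta([.5848,.3205,.1085],83)
E
```

```text
shift [ 0.0039 -0.0016  0.0236] turn [ 0.0006 -0.0007 -0.0004] rows 0.6 0.0
```

apply_moves:
  plan:
    - [[0.004, -0.0016, 0.01, 0.0006, 0, 0, 1], [0.004, -0.0016, 0.018, 0.0006, 0, 0, 1], [0.004, -0.0016, 0.021, 0.0006, 0, 0, 1], [0.004, -0.0016, 0.021, 0.0006, 0, 0, 1], [0.004, -0.0016, 0.021, 0.0006, 0, 0, 1], [0.004, -0.0016, 0.021, 0.0006, 0, 0, 1], [0.004, -0.0016, 0.021, 0.0006, 0, 0, 1], [0.004, -0.0016, 0.021, 0.0006, 0, 0, 1]]

```text
time: 22.8
tool_pos: [0.5827, 0.3202, 0.1081]
tcp_rot: [-2.352, -2.078, 0.005]
wrist_force: [-1.8, 0.6, 2.2]
width: 0.546
```

```bash
python3 - <<'E'
from h import *
delta([.5848,.3205,.108],83)
cv2.imwrite('pics/s14.png',cv2.resize(read_camera('scene')[150:300,340:580,::-1],None,fx=3.3,fy=3.3))
E
```

```text
shift [0.0006 0.002  0.0001] turn [-0.0014  0.     -0.0003] rows 0.1 0.0
```

View pics/s14.png

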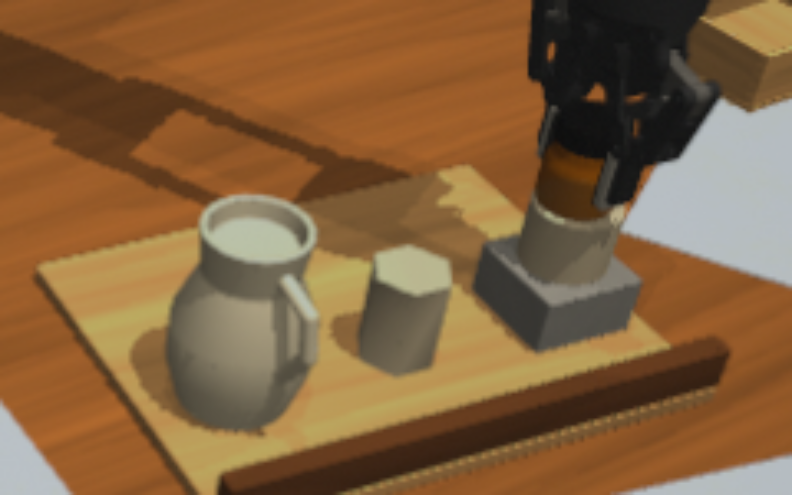

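Contact is felt (+2 N). I'll lift 2 mm, correct x by 1.5 mm, lower again and release.

apply_moves:
  plan:
    - [[0, 0, -0.003, 0, 0, 0, 1], [0, 0, -0.003, 0, 0, 0, 1], [0.0005, 0.0016, -0.003, 0, 0, 0, 1], [0.0005, 0.0016, -0.003, 0, 0, 0, 1], [0.0005, 0.0016, -0.003, 0, 0, 0, 1], [0.0005, 0.0016, 0, 0, 0, 0, 1], [0.0005, 0.0016, 0, 0, 0, 0, 1], [0.0005, 0.0016, 0, 0, 0, 0, 1]]

```text
time: 23.52
tool_pos: [0.5848, 0.3203, 0.1081]
tcp_rot: [-2.352, -2.079, 0.004]
wrist_force: [0.3, 0.3, -0.9]
width: 0.544
```

apply_moves:
  plan:
    - [[0, 0, 0, 0, 0, 0, 0.2], [0, 0, 0, 0, 0, 0, -0.1], [0, 0, 0, 0, 0, 0, -0.4], [0, 0, 0, 0, 0, 0, -0.7], [0, 0, 0, 0, 0, 0, -1], [0, 0, 0, 0, 0, 0, -1], [0, 0, -0.03, 0, 0, 0, -1], [0, 0, -0.07, 0, 0, 0, -1]]

```text
time: 24.18
tool_pos: [0.5811, 0.3184, 0.1729]
tcp_rot: [-2.35, -2.077, 0.022]
wrist_force: [0.8, -0.2, 0.2]
width: 0.996
```

apply_moves:
  plan:
    - [[0, 0, -0.04, 0, 0, 0, -1], [0, 0, -0.08, 0, 0, 0, -1], [-0.04, -0.03, -0.12, 0, 0, 0, -1], [-0.07, -0.06, -0.12, 0, 0, 0, -1], [-0.07, -0.06, -0.12, 0, 0, 0, -1], [-0.07, -0.06, -0.12, 0, 0, 0, -1], [-0.07, -0.06, -0.12, 0, 0, 0, -1], [-0.07, -0.06, -0.12, 0, 0, 0, -1]]

```text
time: 24.85
tool_pos: [0.5173, 0.2583, 0.2981]
tcp_rot: [-2.352, -2.078, 0.004]
wrist_force: [-1.1, -0.8, -0.7]
width: 1.004
```

```bash
python3 - <<'E'
from h import *
import pickle
st=readout.read_state();im=read_camera('wrist')
pickle.dump((st,im),open('w15.pkl','wb'));cv2.imwrite('pics/w15.png',im[:,:,::-1])
print(st['tool_pos'],st['joint_vel'].round(3))
cv2.imwrite('pics/w15c.png',cv2.resize(im[60:180,320:440,::-1],None,fx=5,fy=5,interpolation=cv2.INTER_CUBIC))
cv2.imwrite('pics/s15.png',cv2.resize(read_camera('scene')[150:300,340:580,::-1],None,fx=3.3,fy=3.3))
E
```

```text
[0.51734228 0.25834598 0.29806074] [ 0.004  0.025 -0.008 -0.003  0.005 -0.001]
```

View pics/w15.png

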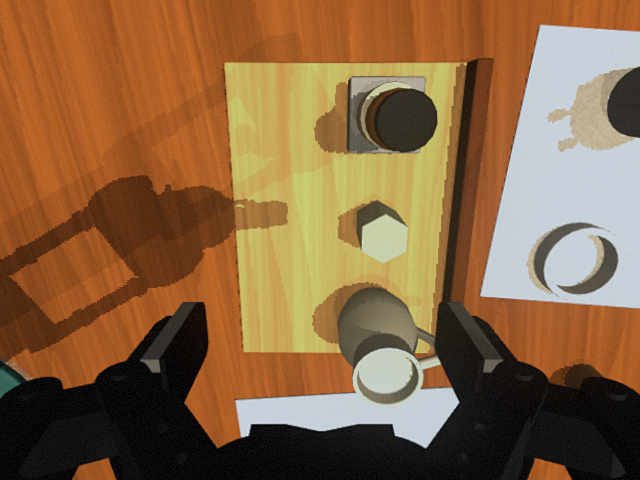

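View pics/s15.png

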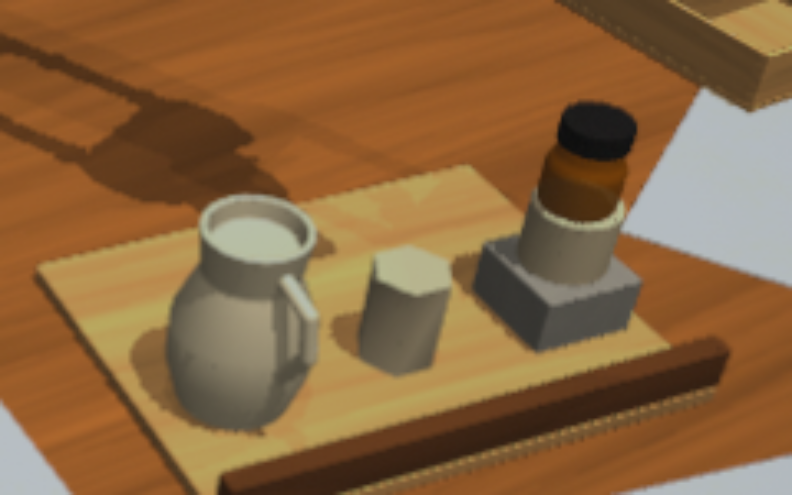

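View pics/w15c.png

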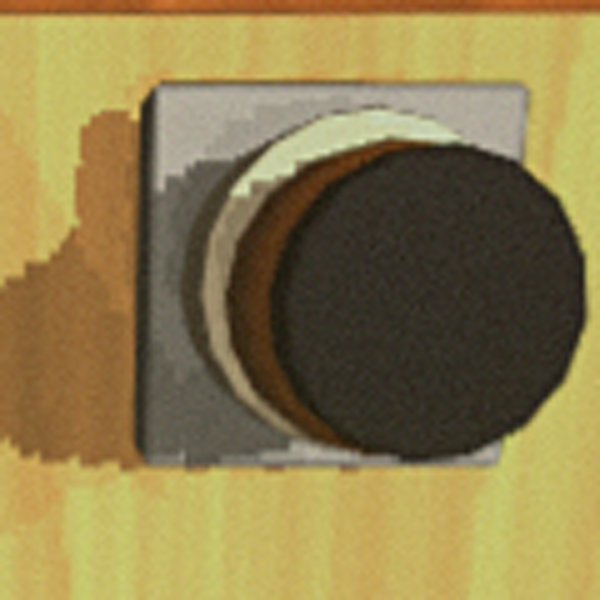

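```bash
python3 - <<'E'
from h import *
import pickle
st,im=pickle.load(open('w15.pkl','rb'));c=cam('wrist',st)
o=np.array([320,60])
P=onplane(c,np.array([(153,85),(527,85),(499,464),(138,464)])/5+o,.052)[:,:2]*1000
j=onplane(c,np.array([(428,302)])/5+o,.156)[0,:2]*1000
L=onplane(c,np.array([(272,302),(584,290)])/5+o,.156)[:,:2]*1000
# drum: left extreme & upper extreme
D=onplane(c,np.array([(202,285),(375,108)])/5+o,.096)[:,:2]*1000
th=np.radians(-7.0);bx=np.array([np.cos(th),np.sin(th)]);by=np.array([-np.sin(th),np.cos(th)])
p=P.mean(0);v=j-p
print('plinth',p,'jar',j,'jar-plinth',v@bx,v@by,'lid dia',np.linalg.norm(L[0]-L[1]))
print('drum edges rel plinth (expect -28,+28)',(D[0]-p)@bx,(D[1]-p)@by)
E
python3 - <<'E'
import sys;sys.path.insert(0,'.')
from h import *
delta([.53,-.255,.30],83)
E
```

```text
plinth [586.02503233 320.68323711] jar [583.89080938 319.41256729] jar-plinth -1.9634590740723337 -1.5212947829951289 lid dia 43.24866958605268
drum edges rel plinth (expect -28,+28) -28.01653285477973 27.537817714978313
shift [-0.5081  0.0754 -0.0027] turn [-0.0017  0.0003 -0.0002] rows 12.3 0.0
```

The jar reads within about 2 mm of the plinth axis, and it was released at the same TCP spot as the drum. I accept that. Now the block at (572, −326.7).

apply_moves:
  plan:
    - [[-0.04, 0.006, 0, 0, 0, 0, -1], [-0.08, 0.013, 0, 0, 0, 0, -1], [-0.12, 0.02, 0, 0, 0, 0, -1], [-0.16, 0.026, 0, 0, 0, 0, -1], [-0.2, 0.032, 0, 0, 0, 0, -1], [-0.24, 0.039, 0, 0, 0, 0, -1], [-0.28, 0.045, 0, 0, 0, 0, -1], [-0.32, 0.05, 0.0, 0, 0, 0, -1]]

```text
time: 25.62
tool_pos: [0.5279, -0.0673, 0.2972]
tcp_rot: [-2.35, -2.079, 0.006]
wrist_force: [0.1, 0.4, -0.1]
width: 0.996
```

```bash
python3 - <<'E'
from h import *
delta([.571,-.3267,.13],82.6)
E
```

```text
shift [-0.2521  0.0754  0.1669] turn [-0.0017  0.0001  0.0021] rows 7.5 0.1
```

apply_moves:
  plan:
    - [[-0.038, 0.011, 0.01, 0, 0, 0.002, -1], [-0.075, 0.022, 0.025, 0, 0, 0.002, -1], [-0.11, 0.033, 0.04, 0, 0, 0.002, -1], [-0.145, 0.044, 0.06, 0, 0, 0.002, -1], [-0.18, 0.055, 0.08, 0, 0, 0.002, -1], [-0.21, 0.065, 0.1, 0, 0, 0.002, -1], [-0.24, 0.073, 0.12, 0, 0, 0.002, -1], [-0.249, 0.0754, 0.15, 0, 0, 0.002, -1]]

```text
time: 26.28
tool_pos: [0.5733, -0.3273, 0.1477]
tcp_rot: [2.361, 2.069, -0.005]
wrist_force: [0.5, -0.1, 0.6]
width: 0.999
```

apply_moves:
  plan:
    - [[0, 0, 0, 0, 0, 0, -1], [0, 0, 0, 0, 0, 0, -1], [0, 0, 0, 0, 0, 0, -1], [0, 0, 0, 0, 0, 0, -1], [0, 0, 0, 0, 0, 0, -1], [0, 0, 0, 0, 0, 0, -1], [0, 0, 0, 0, 0, 0, -1], [0, 0, 0, 0, 0, 0, -1]]

```text
time: 26.95
tool_pos: [0.5715, -0.3217, 0.1491]
tcp_rot: [-2.359, -2.073, 0.004]
wrist_force: [-0.2, -0.8, 0.2]
width: 1.001
```

```bash
python3 - <<'E'
from h import *
delta([.571,-.3267,.006],82.6)
st=readout.read_state();im=read_camera('wrist')
cv2.imwrite('pics/w16.png',im[:,:,::-1])
c=cam('wrist',st);print(st['tool_pos'],proj(c,[[.572,-.3267,.036]]))
E
```

```text
shift [-0.0049  0.0005  0.1431] turn [-0.0008  0.0003  0.0001] rows 3.4 0.0
[ 0.5715044  -0.32170792  0.14907928] [[322.87697955 233.40746051]]
```

View pics/w16.png

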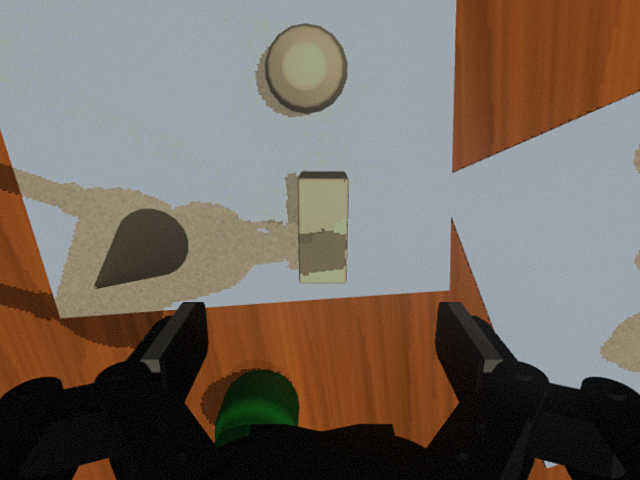

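Wrist view 16: the block top spans cols 299–348 and rows 179–283, centre (323.5,231), square to the jaws. Its y is about −325. Grip.

apply_moves:
  plan:
    - [[-0.0032, 0.0005, 0.04, 0, 0, 0, -1], [-0.0032, 0.0005, 0.08, 0, 0, 0, -1], [-0.0032, 0.0005, 0.12, 0, 0, 0, -1], [-0.0032, 0.0005, 0.143, 0, 0, 0, -1], [-0.0032, 0.0005, 0.143, 0, 0, 0, -1], [-0.0032, 0.0005, 0.143, 0, 0, 0, -1], [-0.0032, 0.0005, 0.143, 0, 0, 0, 1], [-0.0032, 0.0005, 0.143, 0, 0, 0, 1]]

```text
time: 27.67
tool_pos: [0.5729, -0.3266, 0.0082]
tcp_rot: [2.359, 2.071, -0.002]
wrist_force: [0.1, -1.0, -0.2]
width: 0.747
```

apply_moves:
  plan:
    - [[0, 0, 0, 0, 0, 0, 1], [0, 0, 0, 0, 0, 0, 1], [0, 0, 0, 0, 0, 0, 1], [0, 0, 0, 0, 0, 0, 1], [0, 0, 0, 0, 0, 0, 1], [0, 0, 0, 0, 0, 0, 1], [0, 0, 0, 0, 0, 0, 1], [0, 0, -0.02, 0, 0, 0, 1]]

```text
time: 28.33
tool_pos: [0.5682, -0.3236, 0.0221]
tcp_rot: [-2.354, -2.068, 0.007]
wrist_force: [-0.2, 0.5, -2.3]
width: 0.391
```

apply_moves:
  plan:
    - [[0, 0, -0.03, 0, 0, 0, 1], [0, 0, -0.06, 0, 0, 0, 1], [0, 0, -0.1, 0, 0, 0, 1], [0, 0, -0.13, 0, 0, 0, 1], [0, 0, -0.15, 0, 0, 0, 1], [0, 0, -0.15, 0, 0, 0, 1], [0, 0, -0.15, 0, 0, 0, 1], [0, 0, -0.15, 0, 0, 0, 1]]

```text
time: 29.0
tool_pos: [0.5703, -0.3246, 0.1736]
tcp_rot: [-2.357, -2.07, 0.006]
wrist_force: [-0.5, -0.2, -0.7]
width: 0.395
```

```bash
python3 - <<'E'
from h import *
delta([.472,.2178,.18],83)
cv2.imwrite('pics/w17.png',read_camera('wrist')[:,:,::-1])
E
```

```text
shift [ 0.5252 -0.1675 -0.0051] turn [-0.0019 -0.0002 -0.0023] rows 13.2 0.1
```

View pics/w17.png

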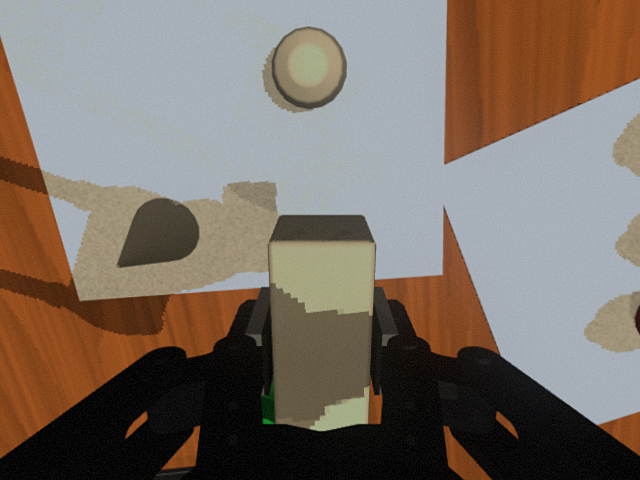

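The block is held at 33.6 mm opening. I'll carry it high to the spot in front of the prism.

apply_moves:
  plan:
    - [[0.02, -0.006, -0.03, 0, 0, 0, 1], [0.05, -0.016, -0.05, 0, 0, 0, 1], [0.09, -0.029, -0.06, 0, 0, 0, 1], [0.13, -0.041, -0.06, 0, 0, 0, 1], [0.17, -0.054, -0.06, 0, 0, 0, 1], [0.21, -0.067, -0.06, 0, 0, 0, 1], [0.25, -0.08, -0.06, 0, 0, 0, 1], [0.29, -0.0925, -0.06, 0, 0, 0, 1]]

```text
time: 29.72
tool_pos: [0.5155, -0.0268, 0.2327]
tcp_rot: [-2.356, -2.069, 0.009]
wrist_force: [0.8, 0.4, -1.2]
width: 0.392
```

apply_moves:
  plan:
    - [[0.04, -0.013, 0, 0, 0, 0, 1], [0.08, -0.026, 0, 0, 0, 0, 1], [0.12, -0.038, 0, 0, 0, 0, 1], [0.16, -0.051, 0, 0, 0, 0, 1], [0.2, -0.064, 0, 0, 0, -0.0023, 1], [0.232, -0.075, 0, 0, 0, -0.0023, 1], [0.232, -0.075, 0, 0, 0, -0.0023, 1], [0.232, -0.075, 0, 0, 0, -0.0023, 1]]

```text
time: 30.38
tool_pos: [0.4715, 0.2124, 0.233]
tcp_rot: [-2.345, -2.084, 0.011]
wrist_force: [-0.2, -0.3, -1.6]
width: 0.391
```

```bash
python3 - <<'E'
from h import *
delta([.472,.2175,.05],83)
E
```

```text
shift [0.0056 0.0013 0.183 ] turn [-0.0025  0.0008  0.0014] rows 4.4 0.1
```

apply_moves:
  plan:
    - [[0.004, 0.001, 0.04, -0.002, 0, 0, 1], [0.004, 0.001, 0.08, -0.002, 0, 0, 1], [0.004, 0.001, 0.12, -0.002, 0, 0, 1], [0.004, 0.001, 0.15, -0.002, 0, 0, 1], [0.004, 0.001, 0.18, -0.002, 0, 0, 1], [0.004, 0.001, 0.18, -0.002, 0, 0, 1], [0.004, 0.001, 0.18, -0.002, 0, 0, 1], [0.004, 0.001, 0.18, -0.002, 0, 0, 1]]

```text
time: 31.05
tool_pos: [0.4749, 0.2143, 0.0563]
tcp_rot: [2.352, 2.079, 0.003]
wrist_force: [-0.1, 0.3, 0.1]
width: 0.396
```

```bash
python3 - <<'E'
from h import *
delta([.472,.2175,.017],83)
E
```

```text
shift [ 0.0028 -0.0034  0.0392] turn [ 0.0009  0.0001 -0.0004] rows 0.9 0.0
```

apply_moves:
  plan:
    - [[0.003, -0.003, 0.02, 0, 0, 0, 1], [0.003, -0.003, 0.032, 0, 0, 0, 1], [0.003, -0.003, 0.032, 0, 0, 0, 1], [0.003, -0.003, 0.032, 0, 0, 0, 1], [0.003, -0.003, 0.032, 0, 0, 0, 1], [0.003, -0.003, 0.032, 0, 0, 0, 1], [0.003, -0.003, 0.032, 0, 0, 0, 1], [0.003, -0.003, 0.032, 0, 0, 0, 1]]

```text
time: 31.72
tool_pos: [0.4721, 0.2185, 0.0242]
tcp_rot: [2.351, 2.08, 0.004]
wrist_force: [0.0, 0.2, -0.9]
width: 0.395
```

```bash
python3 - <<'E'
from h import *
delta([.472,.2175,.017],83)
E
```

```text
shift [-0.001   0.      0.0072] turn [ 0.0011 -0.0001  0.    ] rows 0.2 0.0
```

apply_moves:
  plan:
    - [[-0.0005, 0, 0.004, 0, 0, 0, 1], [-0.0005, 0, 0.0075, 0, 0, 0, 1], [-0.0005, 0, 0.0075, 0, 0, 0, 1], [-0.0005, 0, 0.0075, 0, 0, 0, 1], [-0.0005, 0, 0.0075, 0, 0, 0, 1], [-0.0005, 0, 0.0075, 0, 0, 0, 1], [-0.0005, 0, 0.0075, 0, 0, 0, 1], [-0.0005, 0, 0.0075, 0, 0, 0, 1]]

```text
time: 32.38
tool_pos: [0.4721, 0.2179, 0.017]
tcp_rot: [2.351, 2.08, 0.003]
wrist_force: [-1.2, -1.1, 8.7]
width: 0.391
```

apply_moves:
  plan:
    - [[0, 0, 0, 0, 0, 0, 0.2], [0, 0, 0, 0, 0, 0, -0.2], [0, 0, 0, 0, 0, 0, -0.5], [0, 0, 0, 0, 0, 0, -0.5], [0, 0, 0, 0, 0, 0, -0.5], [0, 0, -0.03, 0, 0, 0, -0.5], [0, 0, -0.07, 0, 0, 0, -0.7], [0, 0, -0.11, 0, 0, 0, -1]]

```text
time: 33.05
tool_pos: [0.4695, 0.2171, 0.1253]
tcp_rot: [2.353, 2.081, -0.005]
wrist_force: [1.3, 0.8, -0.4]
width: 0.967
```

```bash
python3 - <<'E'
from h import *
delta([.50,.20,.32],83)
E
```

```text
shift [-0.0138  0.032  -0.1947] turn [-0.0006  0.0008 -0.    ] rows 4.7 0.0
```

apply_moves:
  plan:
    - [[0, 0, -0.04, 0, 0, 0, -1], [0, 0, -0.08, 0, 0, 0, -1], [-0.01, 0.02, -0.12, 0, 0, 0, -1], [-0.014, 0.032, -0.16, 0, 0, 0, -1], [-0.014, 0.032, -0.195, 0, 0, 0, -1], [-0.014, 0.032, -0.195, 0, 0, 0, -1], [-0.014, 0.032, -0.195, 0, 0, 0, -1], [-0.014, 0.032, -0.195, 0, 0, 0, -1]]

```text
time: 33.72
tool_pos: [0.5006, 0.2001, 0.3206]
tcp_rot: [2.352, 2.08, 0.001]
wrist_force: [0.4, 0.5, 0.3]
width: 1.001
```

apply_moves:
  plan:
    - [[0, 0, 0, 0, 0, 0, -1], [0, 0, 0, 0, 0, 0, -1], [0, 0, 0, 0, 0, 0, -1], [0, 0, 0, 0, 0, 0, -1], [0, 0, 0, 0, 0, 0, -1], [0, 0, 0, 0, 0, 0, -1], [0, 0, 0, 0, 0, 0, -1], [0, 0, 0, 0, 0, 0, -1]]

```text
time: 34.38
tool_pos: [0.5009, 0.2002, 0.321]
tcp_rot: [2.352, 2.08, 0.002]
wrist_force: [-1.5, 1.1, -0.1]
width: 1.0
```

```bash
python3 - <<'E'
from h import *
import pickle
st=readout.read_state();im=read_camera('wrist')
pickle.dump((st,im),open('w18.pkl','wb'));cv2.imwrite('pics/w18.png',im[:,:,::-1])
print(st['tool_pos'],st['joint_vel'].round(3))
cv2.imwrite('pics/s18.png',read_camera('scene')[:,:,::-1])
cv2.imwrite('pics/t18.png',read_camera('top')[:,:,::-1])
E
```

```text
[0.50087209 0.20015791 0.32100664] [ 0.001 -0.001  0.     0.001  0.     0.001]
```

View pics/w18.png

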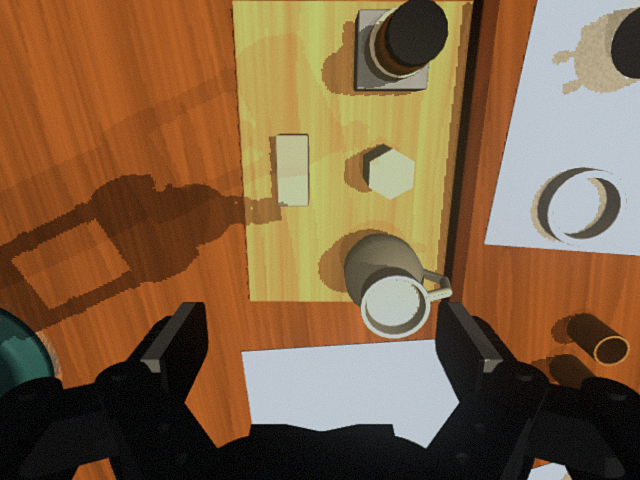

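View pics/s18.png

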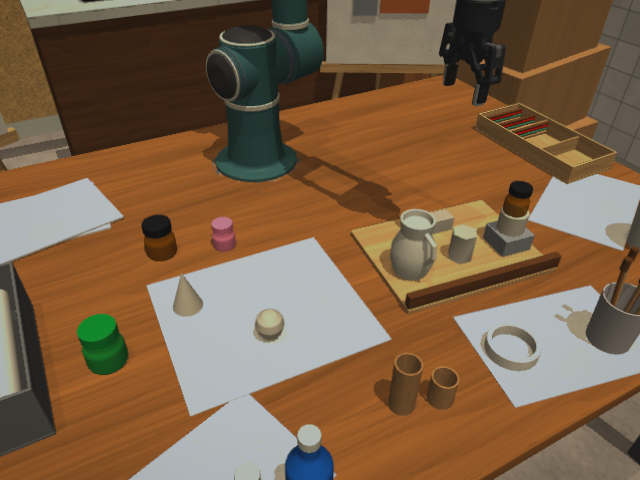

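Everything stands. The block is at w18 (293,169), the prism top at (390,172) and the jug rim at (396,306). I'll measure the block against the prism.

```bash
python3 - <<'E'
from h import *
import pickle
st,im=pickle.load(open('w18.pkl','rb'))
cv2.imwrite('pics/w18c.png',cv2.resize(im[120:220,260:430,::-1],None,fx=4.6,fy=4.6,interpolation=cv2.INTER_CUBIC))
cv2.imwrite('pics/w18d.png',cv2.resize(im[225:345,335:465,::-1],None,fx=4.6,fy=4.6,interpolation=cv2.INTER_CUBIC))
E
```

```text
(no output)
```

View pics/w18c.png

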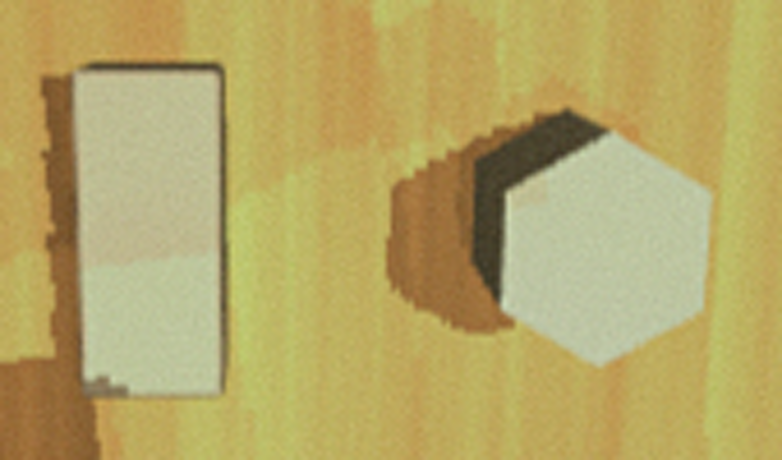

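View pics/w18d.png

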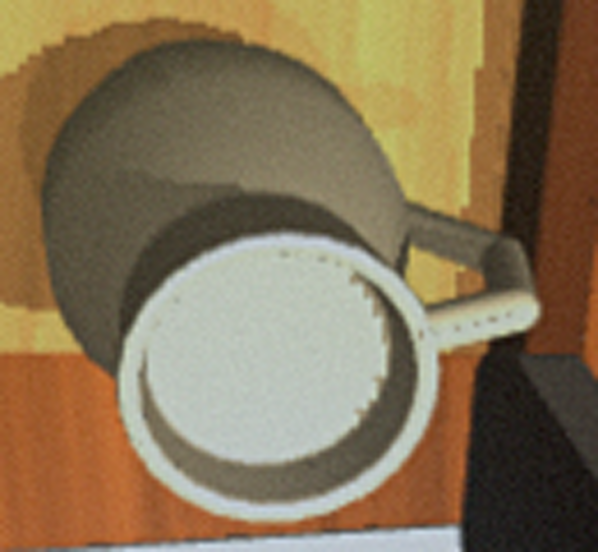

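```bash
python3 - <<'E'
from h import *
import pickle
st,im=pickle.load(open('w18.pkl','rb'));c=cam('wrist',st);o=np.array([260,120])
B=onplane(c,np.array([(74,70),(220,70),(222,396),(84,394)])/4.6+o,.046)[:,:2]*1000
H=onplane(c,np.array([(611,132),(712,190),(704,309),(600,367),(501,300),(506,188)])/4.6+o,.076)[:,:2]*1000
th=np.radians(-7.0);bx=np.array([np.cos(th),np.sin(th)]);by=np.array([-np.sin(th),np.cos(th)])
b=B.mean(0);p=H.mean(0);v=b-p
print('block',b,[np.linalg.norm(B[i]-B[i-1]).round(1) for i in range(4)],'angle',[np.degrees(np.arctan2(*(B[i]-B[j])[::-1])).round(2) for i,j in((0,3),(1,2))])
print('prism',p,[np.linalg.norm(H[i]-H[i-3]).round(1) for i in range(3)],'block-prism',v@bx,v@by)
j=onplane(c,np.array([(279,377)])/4.6+[335,225],.137)[0,:2]*1000
pl=onplane(c,[(357,89),(428,90.5)],.052)[:,:2]*1000
q=pl.mean(0)+35*by;m=(q+j)/2
print('jug',j,'plinth',q,'prism-mid',(p-m)@bx,(p-m)@by)
E
```

```text
block [473.07302483 217.00228876] [np.float64(74.8), np.float64(32.9), np.float64(75.3), np.float64(32.8)] angle [np.float64(82.82), np.float64(82.78)]
prism [572.73065536 206.67508857] [np.float64(50.6), np.float64(50.0), np.float64(51.2)] block-prism -100.1733667737874 -1.8949871848367978
jug [558.07199231  93.66668473] plinth [587.21911036 320.13638589] prism-mid 0.11206658903135452 -0.214387269047207
```

Prism is 0.2 mm from the midpoint, the block is 100.2 mm in front with a 1.9 mm side offset and parallel to the rail within about 0.2°, and the jug is unmoved. Handing in.

```bash
python3 - <<'E'
from h import *
print(bot.finish_job())
E
```

```text
the job is handed in; nothing more can be done
None
```

The still life is set up and handed in. I placed the prism, drum, small amber jar and block in the order asked. The job took about 35 s of robot time, and the largest wrist force I saw was about 9 N.

Last wrist-camera readings:

| Thing | Reading |
|---|---|
| Prism | about 0.2 mm from the midpoint between jug and plinth (an earlier view said 1.6 mm) |
| Drum | 0.6 mm from the plinth centre on each axis |
| Jar | about 2 mm off the plinth axis |
| Block | 100.2 mm in front of the prism, 1.9 mm to the side, parallel to the rail within about 0.2° |
| Jug | unmoved to within the measurement |

**Disagreements:**
- The top camera's positions differed from the wrist camera's by 3–7 mm. I worked from the wrist camera throughout, so its constant offset largely cancels along the rail.
- The wrist camera reads lengths about 1–3% short.
- The two-view heights of the jar and prism were rough. The jar's lid read 52 mm against the stated 62 mm, and the prism ranged from 43 to 82 mm. For the grasps and placings I used the stated heights, and the contacts and grip openings agreed with them.

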